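# Cramp the second side onto a marquetry tray

### The arm

A 7-joint arm with a two-finger parallel gripper is mounted at the origin on the work surface. World frame = base frame: x ahead of the robot, y to its left, z up, the work surface at z = 0. Lengths are in m, angles in rad, forces in N, time in s.
With the tool pointing down it reaches from about 0.35 to 0.9 m from the base axis. Payload 8.1 kg.
Tool frame: the origin (TCP) lies on the centre line of the jaws, within the pads' length; the fingertips stand 22 mm ahead of it and the grasp point (between the pads) lies 3 mm ahead of it (arm.finger_overhang is the distance from the TCP to the fingertips, in m); z points along the fingers, y is the direction in which the jaws open and shut (so a half turn about z gives the same grasp; the last joint's range is limited). The gripper opens to 92 mm and grips with 3 to 60 N. Pads are 19 mm wide; open, the fingers measure 130 mm over their backs; the gripper's body (75 mm by 190 mm) begins 47 mm behind the grasp point.
Start: joints at [1.054, 0.434, 0.025, 1.573, -0.012, 1.134, -0.075], TCP at [0.251, -0.572, 0.249] pointing down, gripper open.
Joint ranges: [-2.62, 2.62], [-0.44, 2.09], [-1.27, 1.32], [0.08, 2.57], [-1.32, 4.46], [0.12, 2], [-2.74, 2.74]. Speed limits (rad/s): [2.22, 2.22, 3.01, 3.01, 3.14, 3.14, 3.14].

### API

Orientations are given as a rotation vector (axis times angle).
In Python, from cell import arm gives the robot as it stands. The module is installed in compiled form; this text tells all that it offers.
- The arm moves only by the tool step_arm, never from a script. Its argument "plan" is a list of rows, each an object of numbers: "wx", "wy", "wz": the turn, a rotation vector about the tool's x, y, z in units of 6 degrees (1.0 is 6 degrees); "tx", "ty", "tz": the shift along the tool's x, y, z in cm; "hand": the opening, from 0 (shut) to 1 (fully open). A call has exactly 10 rows; each row shifts and turns the commanded pose from where the row before left it, along the tool's axes as they then stand; what a row does not reach is not made up. A row lasts 1/12 s, in which the tool goes at most 41.7 mm and 7.16 degrees, less where a joint would pass 70% of its speed; a pose out of reach is approached as far as the arm can. A call is refused whole if a number of a shift passes 4.17 or a number of a turn 1, either way. A call with a gripper value outside its range is refused whole. The fingers move at their own pace and stop on an object; "force" is the grip in N (left out, the last holds). Time passes only in rows, so rows that do not move let the fingers close, or fill a call up. It gives the time, the measured TCP pose, the force and the opening at its end, in the units of the state.
- arm.observe(): the state, without advancing time (a new reading comes with each control period).
- arm.get_image(name): name is "scene" or "top"; returns (picture, depth): 400x640x3 uint8, red, green, blue; 400x640 float32, m along the optical axis (not along the pixel's ray), 0 where there is no reading.
- arm.calibration(name): a dict with "mtx" (3x3 intrinsics, pixels), "R" (3x3) and "t" (3): a world point X has camera coordinates R X + t. Camera axes: x right, y down, z forward; pixel columns grow to the right and rows downward; lengths in m; the calibration is good to about 2 mm. A picture is of the moment at which its call begins. calibration takes no time and is no camera call.
- arm.sign_off(): hands the job in, once; it reports no verdict.
The state is a dict: "clock": time; "joints": joint angles; "dq": joint speeds; "joint_efforts": joint torques, N m; "position": TCP position; "ee_rot": TCP orientation; "force": force on the tool from outside, world axes, zero at the start; "ft_torque": the same for the moment, N m; "width": opening from 0.0 (shut) to 1.0 (fully open).
Only numpy, scipy, OpenCV 4.12 (cv2) and the standard library are available. Lean on these libraries where they do the work, as an engineer would, in place of code of your own. Each camera call takes 0.05 s, during which the arm holds its last target.

### The job

Stand the loose pale tray side on edge on the glue-up board, in the gap between the tray's bare long edge and the rubber-faced jaw, its ends level with the ends of the tray. Then work the red ratchet lever back and forth until the jaw has pushed the side and the tray right home against the fence and nips them firmly: stop once the lever handle takes about 8 N to pull, do not go beyond about 12 N or the wood is bruised, and let go with the cramp holding. Move the jaw by the lever only, and leave the dark side and the other things lying about where they are.

Things in the scene. Friction and masses are not known exactly. Their poses are not given: they have to be found in the camera images.
- cramp_board: Plywood glue-up board fixed to the bench, 280 (x) x 440 (y) x 18 mm, a wooden fence at its +y end, a green ratchet cramp at its -y end; origin on its underside near the middle, x and y along its edges. Between fence and jaw the tray lies loose: marquetry floor 200 x 135 x 12 mm, one pale side (15 mm thick, 45 mm tall) already glued on at the fence, bare long edge facing the jaw.
- seat (a point): Where the middle of the pale side's underside belongs with all pushed home (board x 0, y 37.5 mm; z = board top, 18 mm); axes as the board's. At the start the tray lies 0.5 to 9 mm short of the fence, its bare edge at seat y +7 to -1.5 mm: set the side down about 12 mm short of the seat, towards the jaw (-y); the jaw then pushes side and tray home.
- tray_side: The loose pale tray side: straight beech strip 200 (x) x 15 (y) x 45 mm tall (z), about 0.1 kg, standing on edge on the bench; origin at the centre of its underside. The tray floor (12 mm) and the jaw (14 mm) are lower than it: held by its top 26 mm, the fingers clear both when it stands on the board.
- jaw: Jaw, 120 mm wide, up to 14 mm above the board, driven along the board's +y by rack and wheel, 2.5 mm a tooth, never back; origin at the foot of the middle of its rubber cushion's free face (unsqueezed), axes as the board's. At the start this face is 30 to 48 mm in -y of the seat. Once all is home the rubber is squeezed: each tooth then adds roughly 3 N at the handle.
- lever (a joint): Angle of the red lever, rad, end stops -0.8 and 0.8; at 0 it points along the board's -x from the shaft. Growing (clockwise from above, handle to +y) drives wheel and jaw, 12 mm per rad. Falling is the idle return: the pawl clicks over the teeth, 0.209 rad each, a second pawl holds the wheel; up to one tooth is lost at each reversal. Free swing: 1 to 1.5 N. Let go, the cramp holds.
- handle (a point): Middle of the upright black handle on the lever's end, 160 mm from the shaft: a round vertical grip 25 mm thick, from 62 to 115 mm above the bench (this point at 89 mm). It moves with the lever.
- dark_side: Bystander: a dark walnut tray side of the same size as the pale one, for another tray; origin at the centre of its underside.
- pin_tin: Bystander: small yellow pin box, 30 x 44 x 18 mm, on the board behind the jaw; origin under its centre.
- glue_bottle: Bystander: white closed glue bottle, 60 mm across, 160 mm tall, left of the board.
- tub: Bystander: grey plastic tub, 90 mm across, 60 mm tall, right of the board.
- hammer: Bystander: hammer with wooden handle, lying right of the board.
- marker: Bystander: white and blue marker pen, 140 mm long, far left.
- fence (a point): Foot of the middle of the fence's face, at board y 195 mm, on the board's top; the tray's glued-on side ends up flat against this face.
- shaft (a point): On the vertical shaft of wheel and lever (board x 18, y -150 mm), at the lever's underside, 51.5 mm above the bench; axes as the board's. The steel ratchet wheel below it is 100 mm across with 30 saw teeth, 37 to 47 mm above the bench.
Things that resemble listed ones, but are neither listed nor needed, are in the scene too. Leave any yellow look-alike of the tray_side alone.

How it is judged:
By the outcome, as a careful person would: the job done as asked, in the order asked, and still so for the second after the job is handed in, with the robot touching nothing.
It also fails if it takes over 72 s, if anything falls off the work surface, if the arm or the gripper's body presses on something with over 40 N, if the wrist force passes 120 N, or if a joint passes its speed limit or range.

## Working session

There is one attempt and no reset: what is moved stays moved. The work goes in short steps, Python scripts to look and compute and a tool call to move; the robot and the scene stay as the last step left them, time stands still between calls to the robot, and variables do not carry over. Pictures are saved under pics/ and viewed, and the job is handed in when it is done.

Besides the shell and the picture viewer there is one more tool, called after "Request:" as a command line: name --argument value ..., lists and objects as JSON in quotes. step_arm: Moves the arm, as the interface text tells. Its arguments: {"type":"object","properties":{"plan":{"type":"array"},"force":{"type":"number"}},"required":["plan"]}

```bash
mkdir -p pics; ls
cat > h.py <<'E'
import numpy as np, cv2
from cell import arm
def shot(name,tag):
    im,d=arm.get_image(name); cv2.imwrite(f'pics/{tag}.png',im[:,:,::-1]); np.savez(f'pics/{tag}.npz',im=im,d=d); return im,d
def load(tag):
    z=np.load(f'pics/{tag}.npz'); return z['im'],z['d']
def world(name,d):
    c=arm.calibration(name); K=np.array(c['mtx']);R=np.array(c['R']);t=np.array(c['t'])
    v,u=np.mgrid[0:d.shape[0],0:d.shape[1]]
    X=np.stack([(u-K[0,2])/K[0,0]*d,(v-K[1,2])/K[1,1]*d,d],-1)
    W=(X-t)@R
    W[d==0]=np.nan
    return W
def proj(name,P):
    c=arm.calibration(name); K=np.array(c['mtx']);R=np.array(c['R']);t=np.array(c['t'])
    x=np.atleast_2d(P)@R.T+t; x=x@K.T; return x[:,:2]/x[:,2:]
E
python3 - <<'E'
from h import *
shot('scene','s0');shot('top','t0')
s=arm.observe();print({k:np.round(v,3) for k,v in s.items()})
for n in('scene','top'):
  c=arm.calibration(n);print(n,c, -np.array(c['R']).T@np.array(c['t']))
E
```

```text
pics
{'clock': np.float64(0.1), 'joints': array([ 1.054,  0.435,  0.025,  1.574, -0.012,  1.134, -0.075]), 'dq': array([-0.001, -0.001, -0.001, -0.002,  0.   , -0.001,  0.   ]), 'joint_efforts': array([ 2.0000e-03, -6.6913e+01,  9.8800e-01, -3.1515e+01, -6.0000e-02,
        3.7000e-02,  0.0000e+00]), 'position': array([ 0.251, -0.572,  0.248]), 'ee_rot': array([-3.073e+00, -6.450e-01,  1.000e-03]), 'force': array([ 0.503,  0.643, -0.163]), 'ft_torque': array([-0.017,  0.012, -0.005]), 'width': np.float64(1.001)}
scene {'mtx': array([[407.72121352,   0.        , 318.61480688],
       [  0.        , 407.72121352, 199.06141217],
       [  0.        ,   0.        ,   1.        ]]), 'R': array([[-0.86260405,  0.50585883,  0.00459339],
       [ 0.26988934,  0.46786443, -0.8415834 ],
       [-0.42787147, -0.72471354, -0.54010766]]), 't': array([ 0.4391403 , -0.05585638,  1.71237408])} [1.12655526 1.0449709  0.87584141]
top {'mtx': array([[399.16532456,   0.        , 320.5874253 ],
       [  0.        , 399.16532456, 199.69623624],
       [  0.        ,   0.        ,   1.        ]]), 'R': array([[ 0.00262587, -0.9998795 , -0.01530017],
       [-0.99673394, -0.00138207, -0.08074364],
       [ 0.08071277,  0.01546222, -0.99661746]]), 't': array([0.01577057, 0.52266621, 1.35476861])} [ 0.41157061 -0.00445669  1.39262932]
```

View pics/s0.png

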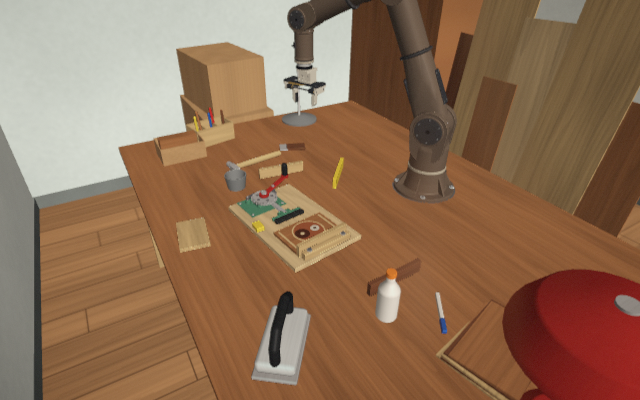

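View pics/t0.png

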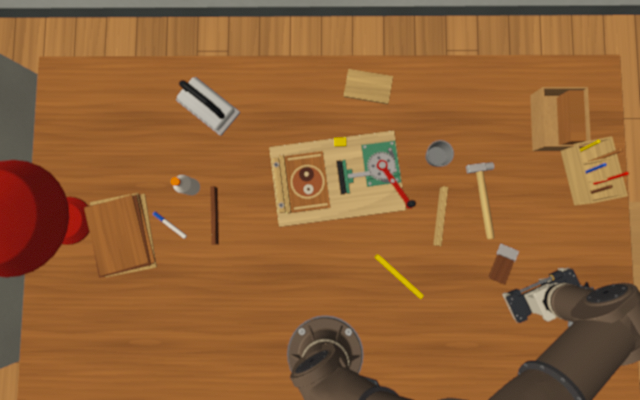

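The pictures show these candidates for the tray side, in "top" pixels: the pale strip (440,215), the yellow strip (398,276, look-alike), the dark strip (214,215), and the pale side already glued on in the tray (~285,183). By the description I choose (440,215). Next is a close crop and the measurements.

Run:
```python
from h import *
im,d=load('t0')
c=cv2.resize(im[120:260,255:460],None,fx=3.8,fy=3.8,interpolation=cv2.INTER_CUBIC);cv2.imwrite('pics/c_t0.png',c[:,:,::-1])
im2,d2=load('s0')
c=cv2.resize(im2[145:275,215:375],None,fx=4.5,fy=4.5,interpolation=cv2.INTER_CUBIC);cv2.imwrite('pics/c_s0.png',c[:,:,::-1])
W=world('top',d)
for u,v in [(440,215),(398,276),(214,215),(300,300-20),(390,205),(410,204),(383,163),(277,180),(340,142)]:
    print(u,v,im[v,u],W[v,u].round(4))
```

```text
440 215 [182 150  89] [ 0.4699 -0.3868  0.0391]
398 276 [214 185   0] [ 0.2663 -0.242   0.0435]
214 215 [109  64  37] [0.4679 0.3758 0.0519]
300 280 [149  94  45] [0.247  0.0871 0.0039]
390 205 [193 162 107] [ 0.5048 -0.2219  0.0198]
410 204 [36 38 39] [ 0.5019 -0.2714  0.1113]
383 163 [160 152 143] [ 0.6431 -0.1931  0.0638]
277 180 [192 157  95] [0.5872 0.1645 0.0498]
340 142 [209 181   0] [ 0.7209 -0.0498  0.0371]
```

View pics/c_t0.png

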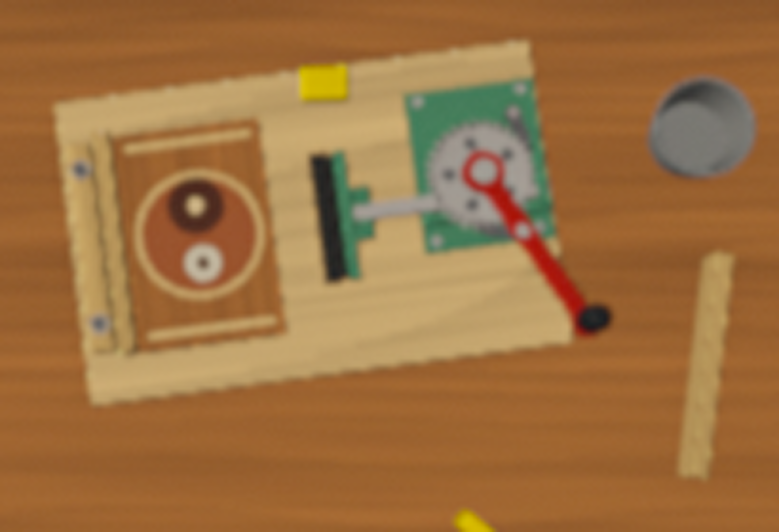

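View pics/c_s0.png

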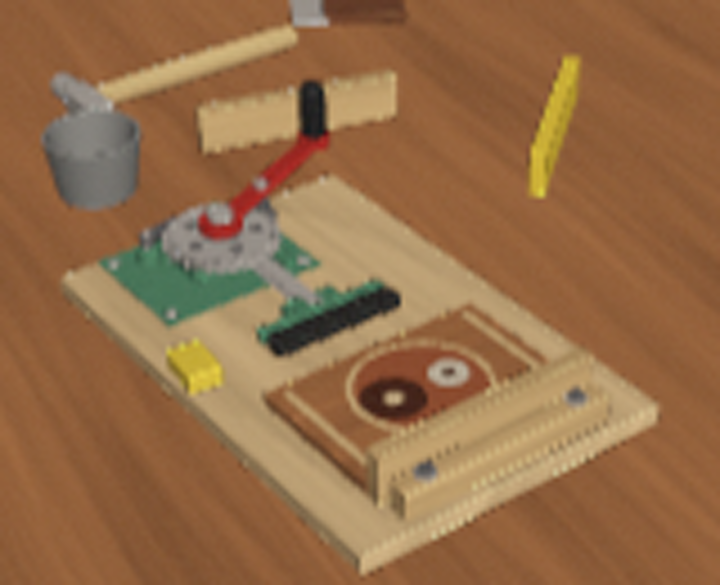

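The crop shows the pale beech strip at crop px (705,365), standing next to the tub. The lever sits on the -x side with its black handle at (593,318), and the rubber jaw face is at (325,218). The next step is to fit the poses.

```bash
cat >> h.py <<'E'
def toplane(name,uv,z):
    c=arm.calibration(name); K=np.array(c['mtx']);R=np.array(c['R']);t=np.array(c['t'])
    uv=np.atleast_2d(uv).astype(float); r=np.c_[(uv-K[[0,1],[2,2]])/K[0,0],np.ones(len(uv))]@R
    C=-R.T@t; return C+r*((z-C[2])/r[:,2])[:,None]
E
python3 - <<'E'
from h import *
im,d=load('t0'); hsv=cv2.cvtColor(im,cv2.COLOR_RGB2HSV)
W=world('top',d)
# bench bias
zz=W[300:360,150:260,2]; print('bench z',np.nanmedian(zz), np.nanmedian(W[250:300,330:370,2]))
# pale mask
print('hsv board',hsv[200,340],'bench',hsv[280,300],'side',hsv[215,440])
m=((hsv[...,0]>=14)&(hsv[...,0]<=24)&(hsv[...,1]<150)&(hsv[...,2]>120)).astype(np.uint8)*255
for nm,box in (('board',(255,120,425,240)),('side',(426,180,455,252))):
    x0,y0,x1,y1=box; mm=np.zeros_like(m); mm[y0:y1,x0:x1]=m[y0:y1,x0:x1]
    n,l,st,_=cv2.connectedComponentsWithStats(mm); k=1+np.argmax(st[1:,4]); 
    cs,_=cv2.findContours((l==k).astype(np.uint8),cv2.RETR_EXTERNAL,cv2.CHAIN_APPROX_NONE)
    p=cs[0][:,0]; print(nm,st[k])
    P=toplane('top',p,0.018 if nm=='board' else 0.045)[:,:2]
    r=cv2.minAreaRect((P*1000).astype(np.float32)); print(r, cv2.boxPoints(r).round(1).tolist())
    r=cv2.minAreaRect(p.astype(np.float32)); print('px',cv2.boxPoints(r).round(1).tolist())
cv2.imwrite('pics/mask.png',cv2.resize(m[120:260,255:460],None,fx=3.8,fy=3.8,interpolation=0))
E
```

```text
bench z 0.0004821099017882747 0.00039090548109612077
hsv board [ 19 111 195] bench [ 14 178 149] side [ 20 130 182]
board [ 269  130  137   97 6360]
((599.48681640625, -37.4136962890625), (284.23577880859375, 443.55767822265625), 7.659548282623291) [[429.1000061035156, 163.39999389648438], [488.20001220703125, -276.20001220703125], [769.9000244140625, -238.3000030517578], [710.7999877929688, 201.3000030517578]]
px [[267.29998779296875, 146.1999969482422], [394.79998779296875, 129.1999969482422], [405.5, 209.89999389648438], [278.0, 226.89999389648438]]
side [434 186  14  60 458]
((468.20184326171875, -385.9822692871094), (26.018739700317383, 201.25372314453125), 82.07675170898438) [[366.70001220703125, -385.0], [566.0999755859375, -412.70001220703125], [569.7000122070312, -387.0], [370.29998779296875, -359.20001220703125]]
px [[432.79998779296875, 244.6999969482422], [439.8999938964844, 185.5], [447.70001220703125, 186.39999389648438], [440.6000061035156, 245.6999969482422]]
```

View pics/mask.png

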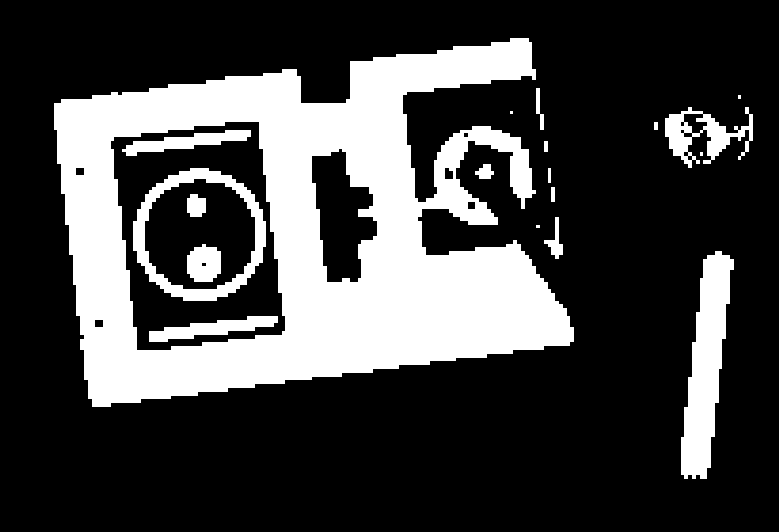

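```bash
cat > fit.py <<'E'
from h import *
from scipy.optimize import minimize
def box(x,y,yaw,sx,sy,z0,z1):
    c,s=np.cos(yaw),np.sin(yaw)
    p=np.array([[a*sx/2,b*sy/2] for a in(-1,1) for b in(-1,1)])@np.array([[c,s],[-s,c]])+[x,y]
    return np.vstack([np.c_[p,np.full(4,z)] for z in(z0,z1)])
def sil(name,P,roi,k=6):
    x0,y0,x1,y1=roi; uv=proj(name,P); q=(uv-[x0,y0]+.5)*k-.5
    h=cv2.convexHull(q.astype(np.float32))[:,0]
    m=np.zeros(((y1-y0)*k,(x1-x0)*k),np.uint8)
    cv2.fillConvexPoly(m,np.round(h*16).astype(np.int32),255,shift=4)
    return cv2.resize(m,(x1-x0,y1-y0),interpolation=cv2.INTER_AREA)/255.
def fit(views,p0,dims,w=None):
    # views: (name,soft mask roi-array,roi,weight)
    def cost(p):
        B=box(p[0],p[1],p[2],*dims); return sum(((sil(n,B,r)-m)**2*wt).sum() for n,m,r,wt in views)
    best=minimize(cost,p0,method='Nelder-Mead',options=dict(initial_simplex=np.array([p0]+[np.array(p0)+e for e in np.diag([.006,.006,.05])]),xatol=1e-5,fatol=1e-3))
    return best.x,best.fun
def soft(im,roi,fg,bg):
    x0,y0,x1,y1=roi; a=im[y0:y1,x0:x1].astype(float); d=np.array(fg,float)-bg
    return np.clip(((a-bg)@d)/(d@d),0,1)
E
python3 - <<'E'
from fit import *
t,_=load('t0'); s,_=load('s0')
bgT=np.median(t[246:252,430:450].reshape(-1,3),0); 
rT=(426,180,456,252)
fg=np.median(t[200:230,439:441].reshape(-1,3),0)
mT=soft(t,rT,fg,bgT)
lab=lambda im:cv2.cvtColor(im,cv2.COLOR_RGB2LAB)
print(fg,bgT)
x,f=fit([('top',mT,rT,1)],[.467,-.39,-.138],(.2,.015,0,.045)); print('side top',x.round(4),f)
# board
rB=(262,124,412,234); fgB=np.median(t[195:215,330:370].reshape(-1,3),0)
mB=soft(t,rB,fgB,bgT); 
w=np.zeros_like(mB)
B=box(.5995,-.0374,.1337,.28,.44,0.,.018)
S0=sil('top',box(.5995,-.0374,.1337,.25,.41,0.01,.018),rB); S1=sil('top',box(.5995,-.0374,.1337,.31,.47,0.0,.018),rB)
w=((S0<.01)&(S1>.5)).astype(float)
# exclude lever/handle & tin
w[195-124:212-124,398-262:]=0; w[124-124:150-124,330-262:352-262]=0
x,f=fit([('top',mB,rB,w)],[.5995,-.0374,.1337],(.28,.44,0,.018)); print('board top',x.round(4),f)
# scene overlay
for P,n in((box(.4675,-.3907,-.138,.2,.015,0,.045),'side'),(box(*x,.28,.44,0,.018),'board')):
    print(n,proj('scene',P).round(1).tolist())
E
```

```text
[179. 146.  88.] [157. 100.  48.]
side top [ 0.4681 -0.3919 -0.1403] 14.383883196415823
board top [ 0.5995 -0.0362  0.1311] 173.23218850976752
side [[302.6, 168.7], [303.7, 170.2], [259.4, 176.9], [260.3, 178.5], [302.4, 159.8], [303.6, 161.2], [258.6, 167.8], [259.5, 169.3]]
board [[289.6, 186.8], [361.8, 238.8], [229.0, 209.7], [295.5, 273.0], [289.5, 183.0], [362.2, 234.6], [228.4, 205.8], [295.4, 268.7]]
```

```bash
cat > ov.py <<'E'
from fit import *
def bw(p,b):  # board pt -> world
    c,s=np.cos(b[2]),np.sin(b[2]); p=np.atleast_2d(p).astype(float)
    return np.c_[b[0]+c*p[:,0]-s*p[:,1], b[1]+s*p[:,0]+c*p[:,1], p[:,2]]
E=[(0,1),(0,2),(1,3),(2,3),(4,5),(4,6),(5,7),(6,7),(0,4),(1,5),(2,6),(3,7)]
def bb(b,x0,x1,y0,y1,z0,z1): return bw([[x,y,z] for z in(z0,z1) for x in(x0,x1) for y in(y0,y1)],b)
def overlay(name,tag,roi,boxes,pts,out,k):
    im,_=load(tag); x0,y0,x1,y1=roi
    c=cv2.resize(im[y0:y1,x0:x1],None,fx=k,fy=k,interpolation=cv2.INTER_CUBIC)[:,:,::-1].copy()
    f=lambda uv:tuple(int(v) for v in np.round(((uv-[x0,y0]+.5)*k-.5)*8))
    for P in boxes:
        uv=proj(name,P)
        for a,b in E: cv2.line(c,f(uv[a]),f(uv[b]),(255,0,255),1,cv2.LINE_AA,3)
    for P in pts:
        q=f(proj(name,P)[0]); cv2.circle(c,q,8*4,(255,255,0),1,cv2.LINE_AA,3)
    cv2.imwrite(f'pics/{out}.png',c)
E
python3 - <<'E'
from ov import *
b=[.5995,-.0362,.1311]
side=box(.4681,-.3919,-.1403,.2,.015,0,.045)
B=[side,bb(b,-.14,.14,-.22,.22,0,.018),bb(b,-.1,.1,.195,.2,.018,.045)]
sh=bw([[.018,-.15,.06]],b)
pts=[sh]+[bw([[.018-.16*np.cos(q),-.15+.16*np.sin(q),.115]],b) for q in(-.44,-.5)]
overlay('top','t0',(255,120,460,260),B,pts,'o_t0',3.8)
overlay('scene','s0',(215,145,375,275),B,pts,'o_s0',4.5)
E
```

```text
(no output)
```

View pics/o_t0.png

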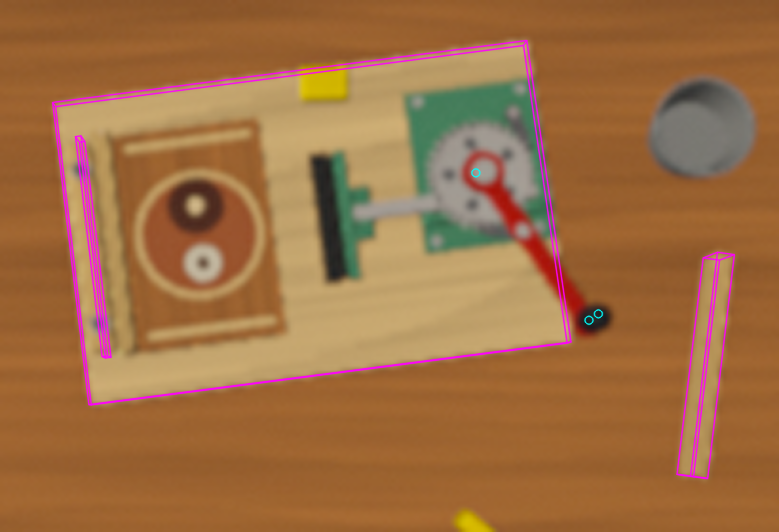

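View pics/o_s0.png

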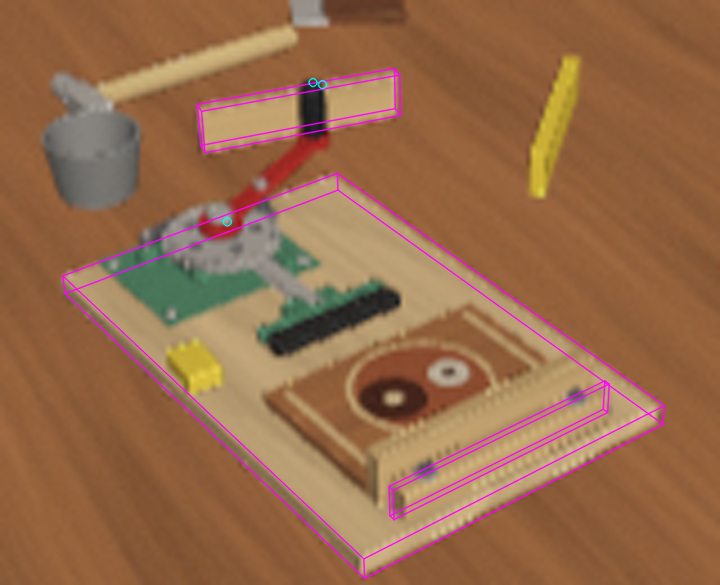

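Run:
```python
from ov import *
t,d=load('t0'); W=world('top',d); b=[.5995,-.0362,.1311]
def inv(P): 
    c,s=np.cos(b[2]),np.sin(b[2]); q=np.array(P)[...,:2]-b[:2]; return np.stack([c*q[...,0]+s*q[...,1],-s*q[...,0]+c*q[...,1]],-1)
print('shaft',inv(toplane('top',[[382.3,164.4]],.0635)), 'handle',inv(W[204,410]))
# rectified board image at z=.018: 2px/mm  
def rect(tag,name,z,out,xr=(-150,150),yr=(-230,230),k=1.7):
    im,_=load(tag)
    ys=np.arange(yr[1],yr[0],-1/k)/1000; xs=np.arange(xr[1],xr[0],-1/k)/1000
    Y,X=np.meshgrid(ys,xs); P=bw(np.c_[X.ravel(),Y.ravel(),np.full(X.size,z)],b)
    uv=proj(name,P).astype(np.float32).reshape(X.shape+(2,))
    o=cv2.remap(im,uv[...,0],uv[...,1],cv2.INTER_CUBIC)[:,:,::-1].copy()
    for mm in range(-200,201,50): 
        c=int((yr[1]-mm)*k); cv2.line(o,(c,0),(c,8),(0,0,255),1); cv2.putText(o,str(mm),(c-10,20),0,.35,(0,0,255),1)
    for mm in range(-100,101,50):
        c=int((xr[1]-mm)*k); cv2.line(o,(0,c),(8,c),(0,0,255),1); cv2.putText(o,str(mm),(10,c+4),0,.35,(0,0,255),1)
    cv2.imwrite(f'pics/{out}.png',o)
rect('t0','top',.030,'r30')
# depth profile along board y at x = 60
for x in(60,-60):
    ys=np.arange(215,-40,-5)/1000
    uv=proj('top',bw(np.c_[np.full(len(ys),x/1000),ys,np.full(len(ys),.03)],b)).round().astype(int)
    print(x,[(int(round(inv(W[v,u])[1]*1000)),int(round(W[v,u,2]*1000))) for u,v in uv])
```

```text
shaft [[ 0.01834844 -0.15828323]] handle [-0.12751741 -0.22042468]Traceback (most recent call last):
  File "<stdin>", line 23, in <module>
ValueError: cannot convert float NaN to integer
```

View pics/r30.png

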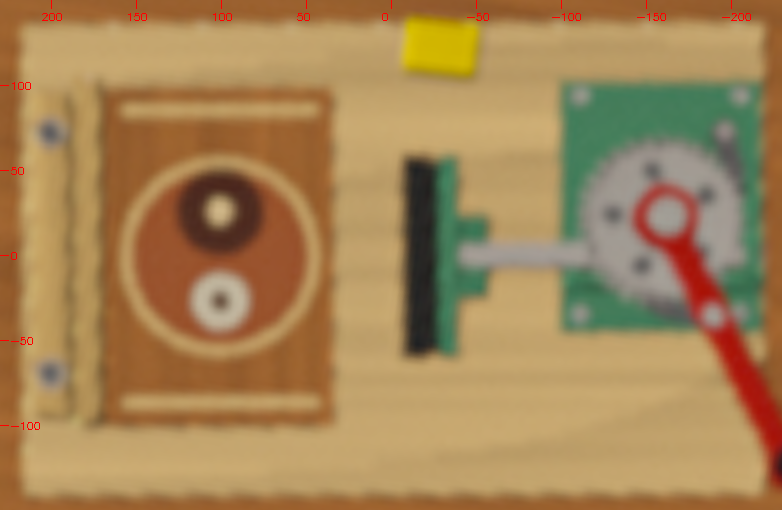

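Run:
```python
from ov import *
t,d=load('t0'); b=[.5995,-.0362,.1311]
g=t.astype(np.float32)
def samp(x,y,z):
    uv=proj('top',bw(np.c_[x,y,np.full(len(x),z)],b)).astype(np.float32)
    return cv2.remap(g,uv[:,None,0],uv[:,None,1],cv2.INTER_LINEAR)[:,0]
def edge(fixed,ax,lo,hi,z,ch=2):
    s=np.arange(lo,hi,.25)/1000; prof=0
    for f in fixed:
        a=np.full(len(s),f/1000); prof=prof+samp(*( (s,a) if ax=='x' else (a,s)),z)[:,ch]
    prof=cv2.GaussianBlur(prof[:,None],(0,0),4)[:,0] if False else np.convolve(prof/len(fixed),np.ones(9)/9,'same')
    gr=np.gradient(prof)[6:-6]; i=np.argmax(abs(gr)); return (s[6:-6][i]*1000).round(2), gr[i].round(2)
for seg in (range(-90,-40,5),range(40,90,5)): print('bare edge y',edge(seg,'y',20,48,.030))
for z in(.03,):
  for seg in (range(45,90,5),range(100,145,5)):
    print('tray x+',edge(seg,'x',88,110,z),'x-',edge(seg,'x',-110,-88,z))
print('jaw face', edge(range(-50,-15,5),'y',-16,4,.031),edge(range(15,50,5),'y',-16,4,.031))
print('jaw ends', edge(range(-20,-10,2),'x',50,70,.031),edge(range(-20,-10,2),'x',-70,-50,.031))
print('board ends',edge(range(-100,100,5),'y',205,235,.018),edge(range(90,130,5),'y',-235,-205,.018),edge(range(-100,-40,5),'y',-235,-205,.018))
print('board x',edge(range(60,200,5),'x',130,150,.018),edge(range(-180,200,5),'x',-150,-130,.018))
c=bw([[-.001,-.008,0]],b);print(c)
```

```text
bare edge y (np.float64(34.0), np.float64(-1.72))
bare edge y (np.float64(34.5), np.float64(-1.87))
tray x+ (np.float64(90.25), np.float64(-1.72)) x- (np.float64(-100.5), np.float64(-1.89))
tray x+ (np.float64(90.25), np.float64(-1.82)) x- (np.float64(-101.0), np.float64(-1.92))
jaw face (np.float64(-6.75), np.float64(2.07)) (np.float64(-7.25), np.float64(1.98))
jaw ends (np.float64(57.75), np.float64(1.91)) (np.float64(-59.25), np.float64(-2.03))
board ends (np.float64(219.0), np.float64(-1.88)) (np.float64(-221.0), np.float64(1.55)) (np.float64(-206.75), np.float64(0.4))
board x (np.float64(139.5), np.float64(-1.86)) (np.float64(-141.25), np.float64(1.78))
[[ 0.59955438 -0.04426207  0.        ]]
```

```bash
cat > go.py <<'E'
import sys
from h import *
from scipy.spatial.transform import Rotation as Ro
def st():
    s=arm.observe(); R=Ro.from_rotvec(s['ee_rot']).as_matrix(); return s,R
def delta(tgt=None,yaw=None):
    s,R=st(); y=np.arctan2(R[1,0],R[0,0]); p=np.array(s['position'])
    print('t',round(float(s['clock']),2),'p',(p*1000).round(1),'yaw deg',np.degrees(y).round(2),'tilt',(R[:,2]*[1,1,1]).round(4),'F',np.array(s['force']).round(2),'w',round(float(s['width']),3),'q',np.array(s['joints']).round(2))
    if tgt is not None: print(' shift in tool cm',(R.T@(np.array(tgt)-p)*100).round(2))
    if yaw is not None:
        d=(yaw-y+np.pi)%(2*np.pi)-np.pi; print(' wz total units',(-np.degrees(d)/6).round(2))
        Rt=Ro.from_euler('z',yaw).as_matrix()@np.diag([1,-1,-1]); rv=Ro.from_matrix(R.T@Rt).as_rotvec(); print(' rotvec units',(np.degrees(rv)/6).round(2)); 
        if tgt is not None: print(' shift in TARGET tool cm',(Rt.T@(np.array(tgt)-p)*100).round(2))
if __name__=='__main__':
    a=[float(x) for x in sys.argv[1:]]
    delta(a[:3] if len(a)>=3 else None, a[3] if len(a)>3 else None)
E
python3 go.py .4384 -.3877 .248 -.1403
```

```text
t 0.1 p [ 251.1 -571.9  248.1] yaw deg 23.7 tilt [-7.0e-04  1.2e-03 -1.0e+00] F [ 0.5   0.64 -0.16] w 1.001 q [ 1.05  0.44  0.02  1.57 -0.01  1.13 -0.08]
 shift in tool cm [ 2.456e+01 -9.330e+00  2.000e-02]
 wz total units 5.29
 rotvec units [-0.01  0.    5.29]
 shift in TARGET tool cm [ 1.597e+01 -2.086e+01  1.000e-02]
```

Request:
step_arm --plan '[{"wz": 0.9},{"wz": 0.9},{"wz": 0.9},{"wz": 0.9},{"wz": 0.9},{"wz": 0.79},{"tx": 1.6,"ty": -2.1},{"tx": 1.6,"ty": -2.1},{"tx": 1.6,"ty": -2.1},{"tx": 1.6,"ty": -2.1}]' --force 30

```text
invalid input at $.plan[0]: expected keys wx, wy, wz, tx, ty, tz, hand
```

```bash
python3 go.py .4384 -.3877 .248 -.1403
```

```text
t 0.1 p [ 251.1 -571.9  248.1] yaw deg 23.7 tilt [-7.0e-04  1.2e-03 -1.0e+00] F [ 0.5   0.64 -0.16] w 1.001 q [ 1.05  0.44  0.02  1.57 -0.01  1.13 -0.08]
 shift in tool cm [ 2.456e+01 -9.330e+00  2.000e-02]
 wz total units 5.29
 rotvec units [-0.01  0.    5.29]
 shift in TARGET tool cm [ 1.597e+01 -2.086e+01  1.000e-02]
```

All seven keys are needed in every row.

Request:
step_arm --plan '[{"wx": 0,"wy": 0,"wz": 0.9,"tx": 0,"ty": 0,"tz": 0,"hand": 1},{"wx": 0,"wy": 0,"wz": 0.9,"tx": 0,"ty": 0,"tz": 0,"hand": 1},{"wx": 0,"wy": 0,"wz": 0.9,"tx": 0,"ty": 0,"tz": 0,"hand": 1},{"wx": 0,"wy": 0,"wz": 0.9,"tx": 0,"ty": 0,"tz": 0,"hand": 1},{"wx": 0,"wy": 0,"wz": 0.9,"tx": 0,"ty": 0,"tz": 0,"hand": 1},{"wx": 0,"wy": 0,"wz": 0.79,"tx": 0,"ty": 0,"tz": 0,"hand": 1},{"wx": 0,"wy": 0,"wz": 0,"tx": 1.6,"ty": -2.1,"tz": 0,"hand": 1},{"wx": 0,"wy": 0,"wz": 0,"tx": 1.6,"ty": -2.1,"tz": 0,"hand": 1},{"wx": 0,"wy": 0,"wz": 0,"tx": 1.6,"ty": -2.1,"tz": 0,"hand": 1},{"wx": 0,"wy": 0,"wz": 0,"tx": 1.6,"ty": -2.1,"tz": 0,"hand": 1}]' --force 30

```text
clock: 0.93
position: [0.3269, -0.4969, 0.2483]
ee_rot: [-3.133, 0.221, 0.001]
force: [0.1, -0.5, -0.4]
width: 0.999
```

```bash
python3 go.py .4384 -.3877 .248 -.1403
```

```text
t 0.93 p [ 326.9 -496.9  248.3] yaw deg -8.05 tilt [-5.e-04  6.e-04 -1.e+00] F [ 0.09 -0.46 -0.37] w 0.999 q [ 0.81  0.39  0.12  1.66 -0.05  1.1  -0.76]
 shift in tool cm [  9.51 -12.38   0.03]
 wz total units -0.0
 rotvec units [-0.01  0.01 -0.  ]
 shift in TARGET tool cm [  9.51 -12.38   0.03]
```

Request:
step_arm --plan '[{"wx": 0,"wy": 0,"wz": 0,"tx": 1.6,"ty": -2.06,"tz": 0,"hand": 1},{"wx": 0,"wy": 0,"wz": 0,"tx": 1.6,"ty": -2.06,"tz": 0,"hand": 1},{"wx": 0,"wy": 0,"wz": 0,"tx": 1.6,"ty": -2.06,"tz": 0,"hand": 1},{"wx": 0,"wy": 0,"wz": 0,"tx": 1.6,"ty": -2.06,"tz": 0,"hand": 1},{"wx": 0,"wy": 0,"wz": 0,"tx": 1.6,"ty": -2.06,"tz": 0,"hand": 1},{"wx": 0,"wy": 0,"wz": 0,"tx": 1.5,"ty": -2.1,"tz": 0,"hand": 1},{"wx": 0,"wy": 0,"wz": 0,"tx": 0,"ty": 0,"tz": 3,"hand": 1},{"wx": 0,"wy": 0,"wz": 0,"tx": 0,"ty": 0,"tz": 3,"hand": 1},{"wx": 0,"wy": 0,"wz": 0,"tx": 0,"ty": 0,"tz": 3,"hand": 1},{"wx": 0,"wy": 0,"wz": 0,"tx": 0,"ty": 0,"tz": 0,"hand": 1}]'

```text
clock: 1.77
position: [0.435, -0.386, 0.1532]
ee_rot: [-3.129, 0.219, 0.013]
force: [-1.8, 1.0, -0.6]
width: 1.001
```

```bash
python3 go.py .4384 -.3877 .043 -.1403
python3 - <<'E'
from ov import *
shot('top','t1'); shot('scene','s1')
side=box(.4681,-.3919,-.1403,.2,.015,0,.045)
overlay('top','t1',(390,160,490,260),[side],[],'o_t1',6)
overlay('scene','s1',(215,90,335,190),[side],[],'o_s1',6)
E
```

```text
t 1.77 p [ 435.  -386.   153.2] yaw deg -8.0 tilt [-0.0077  0.0056 -1.    ] F [-1.8   1.02 -0.64] w 1.001 q [ 0.59  0.46  0.06  1.79 -0.04  0.9  -1.04]
 shift in tool cm [ 0.45  0.17 11.02]
 wz total units 0.01
 rotvec units [-0.04  0.08  0.01]
 shift in TARGET tool cm [ 0.36  0.12 11.02]
```

View pics/o_t1.png

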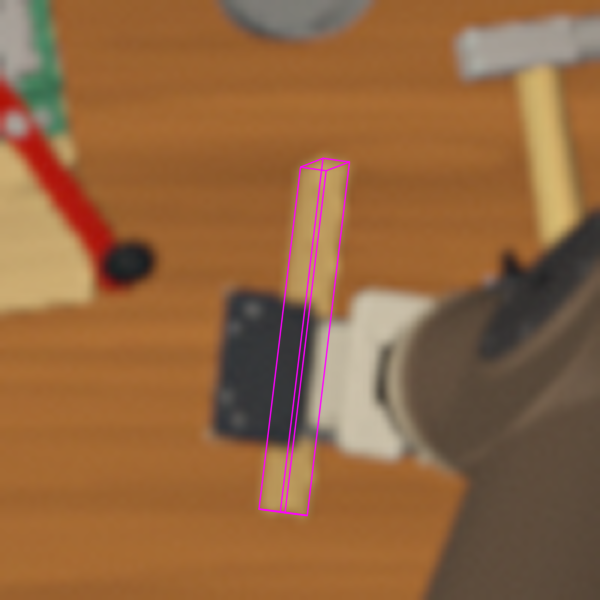

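View pics/o_s1.png

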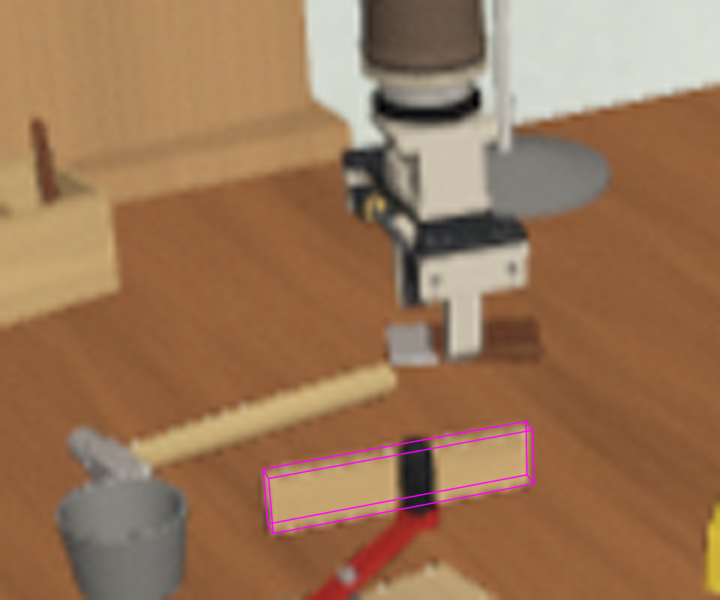

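The overlay fits the strip in both views (top crop ~305,335; scene crop ~400,478), and the gripper is clear of the handle. Descending.

Request:
step_arm --plan '[{"wx": 0,"wy": 0,"wz": 0,"tx": 0,"ty": 0,"tz": 2,"hand": 1},{"wx": 0,"wy": 0,"wz": 0,"tx": 0,"ty": 0,"tz": 2,"hand": 1},{"wx": 0,"wy": 0,"wz": 0,"tx": 0,"ty": 0,"tz": 1.5,"hand": 1},{"wx": 0,"wy": 0,"wz": 0,"tx": 0,"ty": 0,"tz": 1.5,"hand": 1},{"wx": 0,"wy": 0,"wz": 0,"tx": 0,"ty": 0,"tz": 1,"hand": 1},{"wx": 0,"wy": 0,"wz": 0,"tx": 0,"ty": 0,"tz": 0,"hand": 1},{"wx": 0,"wy": 0,"wz": 0,"tx": 0,"ty": 0,"tz": 0,"hand": 1},{"wx": 0,"wy": 0,"wz": 0,"tx": 0,"ty": 0,"tz": 0,"hand": 1},{"wx": 0,"wy": 0,"wz": 0,"tx": 0,"ty": 0,"tz": 0,"hand": 1},{"wx": 0,"wy": 0,"wz": 0,"tx": 0,"ty": 0,"tz": 0,"hand": 1}]'

```text
clock: 2.7
position: [0.4383, -0.3889, 0.0798]
ee_rot: [3.133, -0.22, 0.002]
force: [-0.3, 0.2, -0.7]
width: 0.995
```

```bash
python3 go.py .4384 -.3877 .043 -.1403
```

```text
t 2.7 p [ 438.3 -388.9   79.8] yaw deg -8.03 tilt [ 0.0013 -0.001  -1.    ] F [-0.32  0.15 -0.71] w 0.995 q [ 0.6   0.56  0.05  1.85 -0.04  0.73 -1.04]
 shift in tool cm [-0.01 -0.12  3.68]
 wz total units 0.0
 rotvec units [ 0.01 -0.01  0.  ]
 shift in TARGET tool cm [-0.01 -0.12  3.68]
```

Request:
step_arm --plan '[{"wx": 0,"wy": 0,"wz": 0,"tx": 0,"ty": -0.1,"tz": 1.5,"hand": 1},{"wx": 0,"wy": 0,"wz": 0,"tx": 0,"ty": 0,"tz": 1.2,"hand": 1},{"wx": 0,"wy": 0,"wz": 0,"tx": 0,"ty": 0,"tz": 0.7,"hand": 1},{"wx": 0,"wy": 0,"wz": 0,"tx": 0,"ty": 0,"tz": 0.3,"hand": 1},{"wx": 0,"wy": 0,"wz": 0,"tx": 0,"ty": 0,"tz": 0,"hand": 0.5},{"wx": 0,"wy": 0,"wz": 0,"tx": 0,"ty": 0,"tz": 0,"hand": 0.3},{"wx": 0,"wy": 0,"wz": 0,"tx": 0,"ty": 0,"tz": 0,"hand": 0.1},{"wx": 0,"wy": 0,"wz": 0,"tx": 0,"ty": 0,"tz": 0,"hand": 0},{"wx": 0,"wy": 0,"wz": 0,"tx": 0,"ty": 0,"tz": 0,"hand": 0},{"wx": 0,"wy": 0,"wz": 0,"tx": 0,"ty": 0,"tz": 0,"hand": 0}]'

```text
clock: 3.53
position: [0.4381, -0.3877, 0.0421]
ee_rot: [3.134, -0.22, 0.001]
force: [-0.1, -0.3, -0.6]
width: 0.615
```

```bash
python3 go.py .4384 -.3877 .043 -.1403
```

```text
t 3.53 p [ 438.1 -387.7   42.1] yaw deg -8.04 tilt [ 5.e-04 -4.e-04 -1.e+00] F [-0.09 -0.32 -0.62] w 0.615 q [ 0.6   0.61  0.05  1.87 -0.04  0.66 -1.04]
 shift in tool cm [ 0.03 -0.   -0.09]
 wz total units 0.0
 rotvec units [ 0. -0.  0.]
 shift in TARGET tool cm [ 0.03 -0.   -0.09]
```

Request:
step_arm --plan '[{"wx": 0,"wy": 0,"wz": 0,"tx": 0,"ty": 0,"tz": 0,"hand": 0},{"wx": 0,"wy": 0,"wz": 0,"tx": 0,"ty": 0,"tz": 0,"hand": 0},{"wx": 0,"wy": 0,"wz": 0,"tx": 0,"ty": 0,"tz": 0,"hand": 0},{"wx": 0,"wy": 0,"wz": 0,"tx": 0,"ty": 0,"tz": 0,"hand": 0},{"wx": 0,"wy": 0,"wz": 0,"tx": 0,"ty": 0,"tz": 0,"hand": 0},{"wx": 0,"wy": 0,"wz": 0,"tx": 0,"ty": 0,"tz": 0,"hand": 0},{"wx": 0,"wy": 0,"wz": 0,"tx": 0,"ty": 0,"tz": 0,"hand": 0},{"wx": 0,"wy": 0,"wz": 0,"tx": 0,"ty": 0,"tz": 0,"hand": 0},{"wx": 0,"wy": 0,"wz": 0,"tx": 0,"ty": 0,"tz": 0,"hand": 0},{"wx": 0,"wy": 0,"wz": 0,"tx": 0,"ty": 0,"tz": 0,"hand": 0}]'

```text
clock: 4.37
position: [0.4379, -0.3876, 0.0417]
ee_rot: [3.134, -0.22, 0.0]
force: [0.2, -0.5, 0.4]
width: 0.164
```

```bash
python3 go.py
```

```text
t 4.37 p [ 437.9 -387.6   41.7] yaw deg -8.04 tilt [ 0.e+00 -1.e-04 -1.e+00] F [ 0.16 -0.52  0.35] w 0.164 q [ 0.6   0.61  0.05  1.87 -0.04  0.66 -1.04]
```

Request:
step_arm --plan '[{"wx": 0,"wy": 0,"wz": 0,"tx": 0,"ty": 0,"tz": 0,"hand": 0},{"wx": 0,"wy": 0,"wz": 0,"tx": 0,"ty": 0,"tz": -0.5,"hand": 0},{"wx": 0,"wy": 0,"wz": 0,"tx": 0,"ty": 0,"tz": -1.5,"hand": 0},{"wx": 0,"wy": 0,"wz": 0,"tx": 0,"ty": 0,"tz": -2.5,"hand": 0},{"wx": 0,"wy": 0,"wz": 0,"tx": 0,"ty": 0,"tz": -2.5,"hand": 0},{"wx": 0,"wy": 0,"wz": 0,"tx": 0,"ty": 0,"tz": -2.5,"hand": 0},{"wx": 0,"wy": 0,"wz": 0,"tx": 0,"ty": 0,"tz": -2.5,"hand": 0},{"wx": 0,"wy": 0,"wz": 0,"tx": 0,"ty": 0,"tz": -2,"hand": 0},{"wx": 0,"wy": 0,"wz": 0,"tx": 0,"ty": 0,"tz": -1,"hand": 0},{"wx": 0,"wy": 0,"wz": 0,"tx": 0,"ty": 0,"tz": 0,"hand": 0}]'

```text
clock: 5.2
position: [0.4389, -0.3883, 0.1941]
ee_rot: [3.132, -0.22, 0.005]
force: [0.1, -0.0, -1.7]
width: 0.16
```

```bash
python3 go.py .5668 -.0238 .19 .1311
```

```text
t 5.2 p [ 438.9 -388.3  194.1] yaw deg -8.03 tilt [ 0.0033 -0.0024 -1.    ] F [ 0.14 -0.03 -1.65] w 0.16 q [ 0.58  0.42  0.07  1.75 -0.03  0.97 -1.05]
 shift in tool cm [  7.57 -37.88   0.37]
 wz total units -2.59
 rotvec units [ 0.02 -0.03 -2.59]
 shift in TARGET tool cm [ 17.45 -34.46   0.41]
```

Request:
step_arm --plan '[{"wx": 0,"wy": 0,"wz": -0.87,"tx": 0,"ty": 0,"tz": 0,"hand": 0},{"wx": 0,"wy": 0,"wz": -0.87,"tx": 0,"ty": 0,"tz": 0,"hand": 0},{"wx": 0,"wy": 0,"wz": -0.85,"tx": 0,"ty": 0,"tz": 0,"hand": 0},{"wx": 0,"wy": 0,"wz": 0,"tx": 0.8,"ty": -1.6,"tz": 0,"hand": 0},{"wx": 0,"wy": 0,"wz": 0,"tx": 1.3,"ty": -2.6,"tz": 0,"hand": 0},{"wx": 0,"wy": 0,"wz": 0,"tx": 1.3,"ty": -2.6,"tz": 0,"hand": 0},{"wx": 0,"wy": 0,"wz": 0,"tx": 1.3,"ty": -2.6,"tz": 0,"hand": 0},{"wx": 0,"wy": 0,"wz": 0,"tx": 1.3,"ty": -2.6,"tz": 0,"hand": 0},{"wx": 0,"wy": 0,"wz": 0,"tx": 1.3,"ty": -2.6,"tz": 0,"hand": 0},{"wx": 0,"wy": 0,"wz": 0,"tx": 1.3,"ty": -2.6,"tz": 0,"hand": 0}]'

```text
clock: 6.03
position: [0.5001, -0.2041, 0.1901]
ee_rot: [-3.134, -0.205, 0.004]
force: [1.0, -0.2, -1.0]
width: 0.159
```

Request:
step_arm --plan '[{"wx": 0,"wy": 0,"wz": 0,"tx": 1.3,"ty": -2.6,"tz": 0,"hand": 0},{"wx": 0,"wy": 0,"wz": 0,"tx": 1.3,"ty": -2.6,"tz": 0,"hand": 0},{"wx": 0,"wy": 0,"wz": 0,"tx": 1.3,"ty": -2.6,"tz": 0,"hand": 0},{"wx": 0,"wy": 0,"wz": 0,"tx": 1.3,"ty": -2.6,"tz": 0,"hand": 0},{"wx": 0,"wy": 0,"wz": 0,"tx": 1.3,"ty": -2.6,"tz": 0,"hand": 0},{"wx": 0,"wy": 0,"wz": 0,"tx": 1.3,"ty": -2.6,"tz": 0,"hand": 0},{"wx": 0,"wy": 0,"wz": 0,"tx": 0.8,"ty": -1.6,"tz": 0,"hand": 0},{"wx": 0,"wy": 0,"wz": 0,"tx": 0,"ty": 0,"tz": 0,"hand": 0},{"wx": 0,"wy": 0,"wz": 0,"tx": 0,"ty": 0,"tz": 0,"hand": 0},{"wx": 0,"wy": 0,"wz": 0,"tx": 0,"ty": 0,"tz": 0,"hand": 0}]'

```text
clock: 6.87
position: [0.5627, -0.0249, 0.1905]
ee_rot: [3.134, 0.205, -0.004]
force: [-0.1, -1.3, -1.1]
width: 0.16
```

```bash
python3 go.py .5668 -.0238 .19 .1311
python3 - <<'E'
from ov import *
from go import *
shot('top','t2'); shot('scene','s2')
s,R=st(); p=np.array(s['position']); y=np.arctan2(R[1,0],R[0,0])
# predicted strip pose
d=np.array([.4681-.4379,-.3919+.3876]); c,sn=np.cos(y+.1403),np.sin(y+.1403)
ce=p[:2]+[c*d[0]-sn*d[1],sn*d[0]+c*d[1]]; z0=p[2]-.0417
print('pred strip',ce,z0)
b=[.5995,-.0362,.1311]
strip=box(*ce,y,.2,.015,z0,z0+.045); tgt=bb(b,-.1008,.0992,.0090,.0240,.018,.063)
overlay('top','t2',(255,120,425,240),[strip,tgt],[],'o_t2',4.5)
overlay('scene','s2',(215,100,385,275),[strip,tgt],[],'o_s2',3.4)
E
```

```text
t 6.87 p [562.7 -24.9 190.5] yaw deg 7.48 tilt [-2.3e-03 -7.0e-04 -1.0e+00] F [-0.09 -1.32 -1.1 ] w 0.16 q [ 0.03  0.4  -0.1   1.79  0.05  0.96 -1.54]
 shift in tool cm [ 0.43 -0.05  0.05]
 wz total units -0.01
 rotvec units [ 0.    0.02 -0.01]
 shift in TARGET tool cm [ 0.43 -0.05  0.05]
pred strip [ 0.59314016 -0.02165514] 0.14934845668803343
```

View pics/o_t2.png

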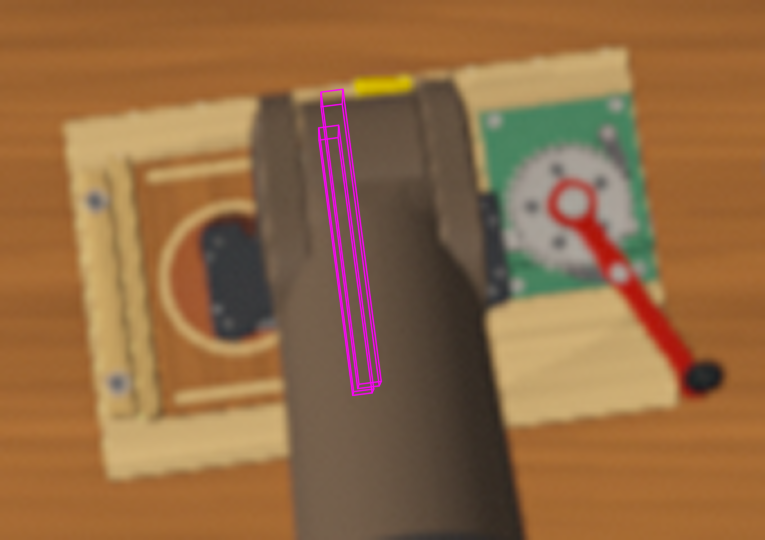

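View pics/o_s2.png

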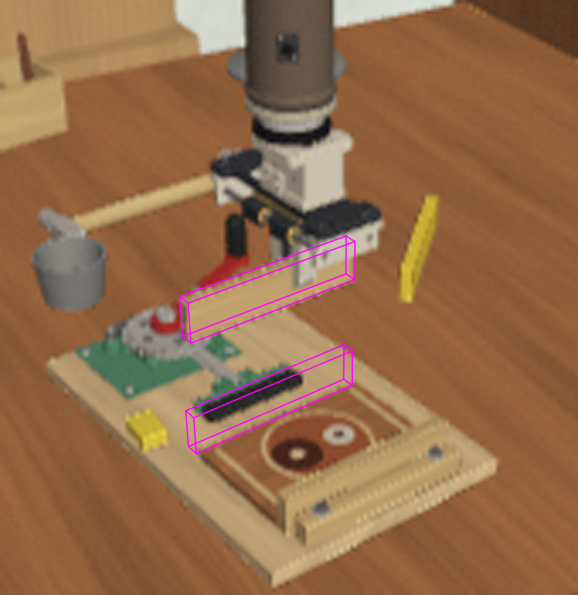

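The scene view shows the strip hanging where predicted (scene crop ~268,290). In the top view the arm hides it. Shifting by the remaining offset, then descending.

Request:
step_arm --plan '[{"wx": 0,"wy": 0,"wz": 0,"tx": 0.35,"ty": -0.1,"tz": 0,"hand": 0},{"wx": 0,"wy": 0,"wz": 0,"tx": 0,"ty": 0,"tz": 1,"hand": 0},{"wx": 0,"wy": 0,"wz": 0,"tx": 0,"ty": 0,"tz": 2,"hand": 0},{"wx": 0,"wy": 0,"wz": 0,"tx": 0,"ty": 0,"tz": 2.5,"hand": 0},{"wx": 0,"wy": 0,"wz": 0,"tx": 0,"ty": 0,"tz": 2.5,"hand": 0},{"wx": 0,"wy": 0,"wz": 0,"tx": 0,"ty": 0,"tz": 1.5,"hand": 0},{"wx": 0,"wy": 0,"wz": 0,"tx": 0,"ty": 0,"tz": 1,"hand": 0},{"wx": 0,"wy": 0,"wz": 0,"tx": 0,"ty": 0,"tz": 0,"hand": 0},{"wx": 0,"wy": 0,"wz": 0,"tx": 0,"ty": 0,"tz": 0,"hand": 0},{"wx": 0,"wy": 0,"wz": 0,"tx": 0,"ty": 0,"tz": 0,"hand": 0}]'

```text
clock: 7.8
position: [0.5677, -0.0227, 0.0876]
ee_rot: [3.135, 0.205, 0.003]
force: [0.5, 0.6, -0.9]
width: 0.159
```

```bash
python3 go.py .5661 -.0231 .0602 .1311
cat > chk.py <<'E'
from ov import *
from go import *
import sys
tag=sys.argv[1]
shot('scene','s'+tag)
s,R=st(); p=np.array(s['position']); y=np.arctan2(R[1,0],R[0,0])
d=np.array([.4681-.4379,-.3919+.3876]); c,sn=np.cos(y+.1403),np.sin(y+.1403)
ce=p[:2]+[c*d[0]-sn*d[1],sn*d[0]+c*d[1]]; z0=p[2]-.0417
print('pred strip',ce,z0)
b=[.5995,-.0362,.1311]
strip=box(*ce,y,.2,.015,z0,z0+.045)
overlay('scene','s'+tag,(215,160,375,275),[strip],[],'o_s'+tag,5)
E
python3 chk.py 3
```

```text
t 7.8 p [567.7 -22.7  87.6] yaw deg 7.49 tilt [ 0.0016  0.     -1.    ] F [ 0.48  0.55 -0.87] w 0.159 q [ 0.02  0.53 -0.1   1.88  0.07  0.74 -1.56]
 shift in tool cm [-0.16  0.02  2.74]
 wz total units -0.0
 rotvec units [ 0.   -0.02 -0.  ]
 shift in TARGET tool cm [-0.16  0.02  2.74]
pred strip [ 0.59802702 -0.0186974 ] 0.046147303543935314
```

View pics/o_s3.png

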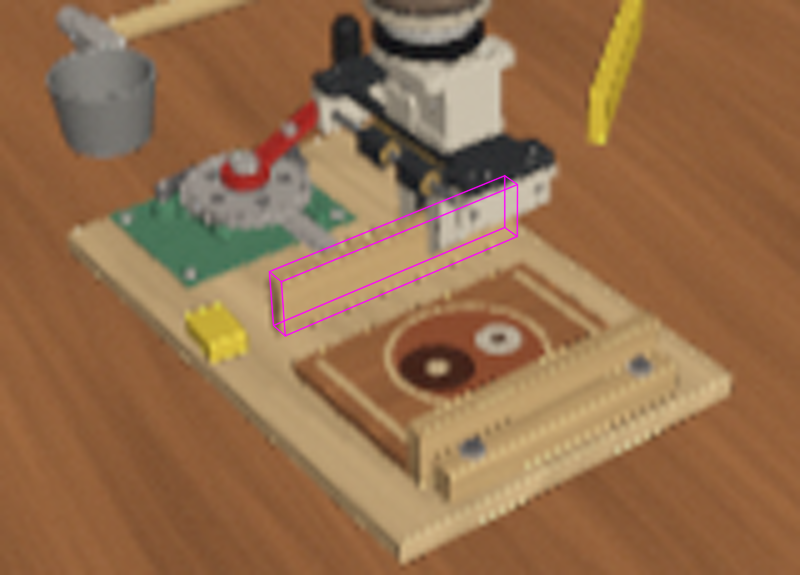

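The scene view shows the strip above the gap and level, matching the prediction. Lowering the rest.

Request:
step_arm --plan '[{"wx": 0,"wy": 0,"wz": 0,"tx": -0.13,"ty": 0,"tz": 1,"hand": 0},{"wx": 0,"wy": 0,"wz": 0,"tx": 0,"ty": 0,"tz": 0.8,"hand": 0},{"wx": 0,"wy": 0,"wz": 0,"tx": 0,"ty": 0,"tz": 0.4,"hand": 0},{"wx": 0,"wy": 0,"wz": 0,"tx": 0,"ty": 0,"tz": 0.2,"hand": 0},{"wx": 0,"wy": 0,"wz": 0,"tx": 0,"ty": 0,"tz": 0.1,"hand": 0},{"wx": 0,"wy": 0,"wz": 0,"tx": 0,"ty": 0,"tz": 0,"hand": 0},{"wx": 0,"wy": 0,"wz": 0,"tx": 0,"ty": 0,"tz": 0,"hand": 0},{"wx": 0,"wy": 0,"wz": 0,"tx": 0,"ty": 0,"tz": 0,"hand": 0},{"wx": 0,"wy": 0,"wz": 0,"tx": 0,"ty": 0,"tz": 0,"hand": 0},{"wx": 0,"wy": 0,"wz": 0,"tx": 0,"ty": 0,"tz": 0,"hand": 0}]'

```text
clock: 8.68
position: [0.5658, -0.0228, 0.0619]
ee_rot: [3.135, 0.206, 0.001]
force: [0.6, -0.1, -1.3]
width: 0.161
```

```bash
python3 go.py .5661 -.0231 .0602 .1311; python3 chk.py 4
```

```text
t 8.68 p [565.8 -22.8  61.9] yaw deg 7.5 tilt [ 4.e-04  0.e+00 -1.e+00] F [ 0.64 -0.14 -1.32] w 0.161 q [ 0.01  0.56 -0.1   1.9   0.08  0.68 -1.57]
 shift in tool cm [0.03 0.04 0.17]
 wz total units -0.0
 rotvec units [ 0. -0. -0.]
 shift in TARGET tool cm [0.03 0.04 0.17]
pred strip [ 0.59595128 -0.01881165] 0.020196621531695685
```

View pics/o_s4.png

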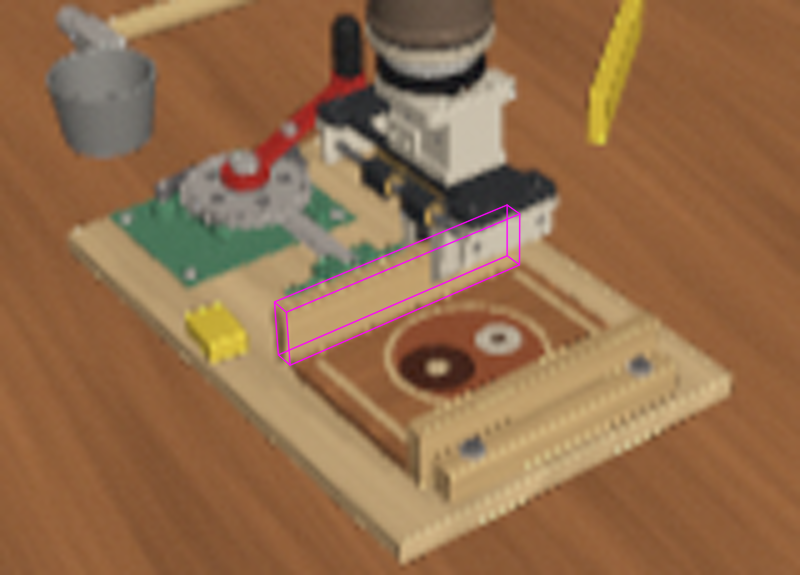

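Request:
step_arm --plan '[{"wx": 0,"wy": 0,"wz": 0,"tx": 0,"ty": 0,"tz": 0.08,"hand": 0},{"wx": 0,"wy": 0,"wz": 0,"tx": 0,"ty": 0,"tz": 0.08,"hand": 0},{"wx": 0,"wy": 0,"wz": 0,"tx": 0,"ty": 0,"tz": 0.06,"hand": 0},{"wx": 0,"wy": 0,"wz": 0,"tx": 0,"ty": 0,"tz": 0,"hand": 0},{"wx": 0,"wy": 0,"wz": 0,"tx": 0,"ty": 0,"tz": 0,"hand": 0},{"wx": 0,"wy": 0,"wz": 0,"tx": 0,"ty": 0,"tz": 0,"hand": 0},{"wx": 0,"wy": 0,"wz": 0,"tx": 0,"ty": 0,"tz": 0,"hand": 0},{"wx": 0,"wy": 0,"wz": 0,"tx": 0,"ty": 0,"tz": 0,"hand": 0},{"wx": 0,"wy": 0,"wz": 0,"tx": 0,"ty": 0,"tz": 0,"hand": 0},{"wx": 0,"wy": 0,"wz": 0,"tx": 0,"ty": 0,"tz": 0,"hand": 0}]'

```text
clock: 9.57
position: [0.5656, -0.0228, 0.0597]
ee_rot: [3.135, 0.206, 0.0]
force: [-2.1, 0.4, 5.3]
width: 0.163
```

```bash
python3 go.py .5661 -.0231 .0602 .1311
```

```text
t 9.57 p [565.6 -22.8  59.7] yaw deg 7.5 tilt [ 1.e-04 -1.e-04 -1.e+00] F [-2.07  0.37  5.34] w 0.163 q [ 0.01  0.57 -0.09  1.9   0.08  0.68 -1.57]
 shift in tool cm [ 0.05  0.04 -0.05]
 wz total units -0.0
 rotvec units [ 0. -0. -0.]
 shift in TARGET tool cm [ 0.05  0.04 -0.05]
```

Contact with the board (5 N). Releasing.

Request:
step_arm --plan '[{"wx": 0,"wy": 0,"wz": 0,"tx": 0,"ty": 0,"tz": -0.05,"hand": 0.5},{"wx": 0,"wy": 0,"wz": 0,"tx": 0,"ty": 0,"tz": 0,"hand": 0.5},{"wx": 0,"wy": 0,"wz": 0,"tx": 0,"ty": 0,"tz": 0,"hand": 0.5},{"wx": 0,"wy": 0,"wz": 0,"tx": 0,"ty": 0,"tz": 0,"hand": 0.5},{"wx": 0,"wy": 0,"wz": 0,"tx": 0,"ty": 0,"tz": 0,"hand": 0.5},{"wx": 0,"wy": 0,"wz": 0,"tx": 0,"ty": 0,"tz": 0,"hand": 0.5},{"wx": 0,"wy": 0,"wz": 0,"tx": 0,"ty": 0,"tz": 0,"hand": 0.5},{"wx": 0,"wy": 0,"wz": 0,"tx": 0,"ty": 0,"tz": 0,"hand": 0.5},{"wx": 0,"wy": 0,"wz": 0,"tx": 0,"ty": 0,"tz": 0,"hand": 0.5},{"wx": 0,"wy": 0,"wz": 0,"tx": 0,"ty": 0,"tz": 0,"hand": 0.5}]'

```text
clock: 10.4
position: [0.5656, -0.0228, 0.06]
ee_rot: [3.135, 0.206, -0.0]
force: [-0.8, -0.2, 0.7]
width: 0.496
```

Request:
step_arm --plan '[{"wx": 0,"wy": 0,"wz": 0,"tx": 0,"ty": 0,"tz": -0.5,"hand": 0.5},{"wx": 0,"wy": 0,"wz": 0,"tx": 0,"ty": 0,"tz": -1,"hand": 0.5},{"wx": 0,"wy": 0,"wz": 0,"tx": 0,"ty": 0,"tz": -2,"hand": 0.5},{"wx": 0,"wy": 0,"wz": 0,"tx": 0,"ty": 0,"tz": -3,"hand": 0.7},{"wx": 0,"wy": 0,"wz": 0,"tx": 0,"ty": 0,"tz": -3,"hand": 0.7},{"wx": 0,"wy": 0,"wz": 0,"tx": 0,"ty": 0,"tz": -2,"hand": 0.7},{"wx": 0,"wy": 0,"wz": 0,"tx": -1,"ty": 2,"tz": 0,"hand": 0.7},{"wx": 0,"wy": 0,"wz": 0,"tx": -1,"ty": 3,"tz": 0,"hand": 0.7},{"wx": 0,"wy": 0,"wz": 0,"tx": -1,"ty": 3,"tz": 0,"hand": 0.7},{"wx": 0,"wy": 0,"wz": 0,"tx": -1,"ty": 3,"tz": 0,"hand": 0.7}]'

```text
clock: 11.23
position: [0.5402, -0.138, 0.1764]
ee_rot: [3.134, 0.207, 0.002]
force: [0.0, -0.6, 0.2]
width: 0.701
```

```bash
python3 go.py
python3 - <<'E'
from ov import *
shot('top','t5'); shot('scene','s5')
b=[.5995,-.0362,.1311]
tgt=bb(b,-.1008,.0992,.0090,.0240,.018,.063)
overlay('top','t5',(255,120,425,240),[tgt],[],'o_t5',4.5)
overlay('scene','s5',(215,160,375,275),[tgt],[],'o_s5',5)
E
```

```text
t 11.23 p [ 540.2 -138.   176.4] yaw deg 7.56 tilt [ 1.5e-03 -3.0e-04 -1.0e+00] F [ 0.03 -0.64  0.24] w 0.701 q [ 0.21  0.4  -0.08  1.83  0.04  0.92 -1.32]
```

View pics/o_t5.png

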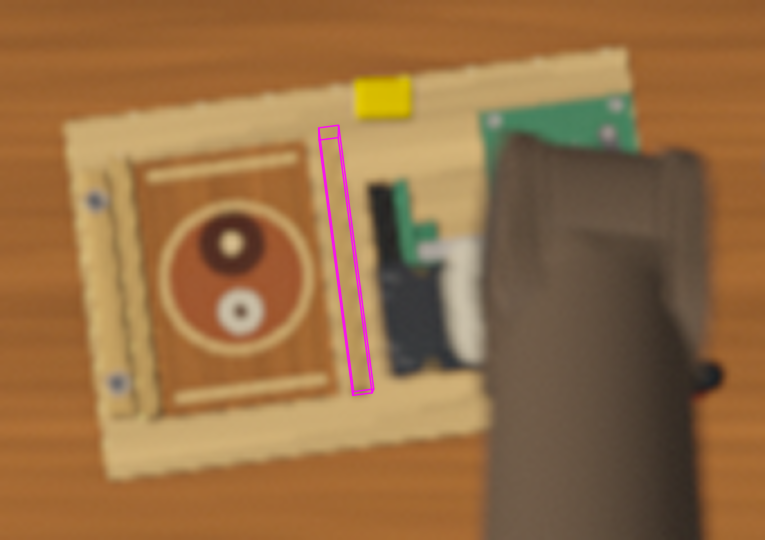

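View pics/o_s5.png

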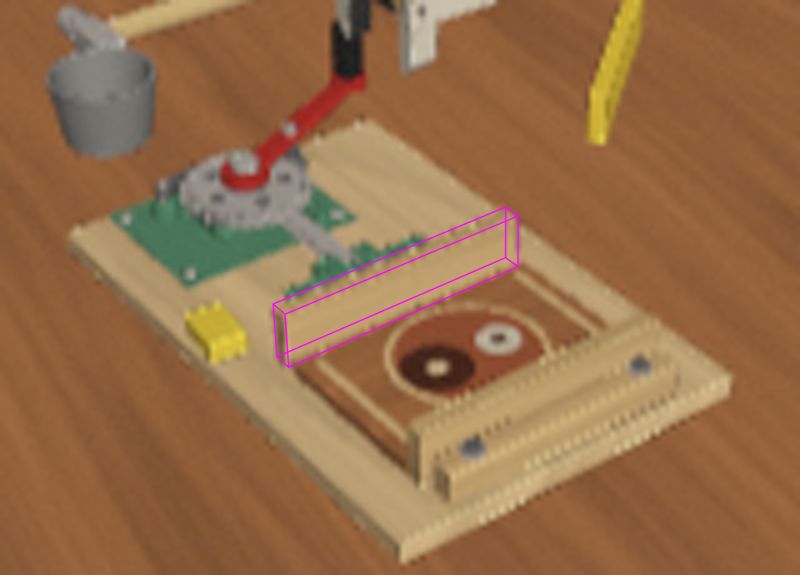

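Run:
```python
from ov import *
b=[.5995,-.0362,.1311]; im,_=load('t5')
def rect(z,xr,yr,k):
    ys=np.arange(yr[1],yr[0],-1/k)/1000; xs=np.arange(xr[1],xr[0],-1/k)/1000
    Y,X=np.meshgrid(ys,xs); P=bw(np.c_[X.ravel(),Y.ravel(),np.full(X.size,z)],b)
    uv=proj('top',P).astype(np.float32).reshape(X.shape+(2,))
    o=cv2.remap(im,uv[...,0],uv[...,1],cv2.INTER_CUBIC)[:,:,::-1].copy()
    o=cv2.convertScaleAbs(o,alpha=1.6,beta=-90)
    for mm in range(-110,201,10):
        if yr[0]<mm<yr[1]: c=int((yr[1]-mm)*k); cv2.line(o,(c,0),(c,6 if mm%50 else 14),(0,0,255),1)
        if xr[0]<mm<xr[1]: c=int((xr[1]-mm)*k); cv2.line(o,(0,c),(6 if mm%50 else 14,c),(0,0,255),1); cv2.putText(o,str(mm),(16,c+4),0,.35,(255,0,0),1)
    return o
o=np.hstack([rect(.063,(-120,120),(-20,180),1.95),np.zeros((468,10,3),np.uint8),rect(.030,(-120,120),(-20,180),1.95)])
cv2.imwrite('pics/r5.png',o[:, :800]);print(o.shape)
```

```text
(468, 790, 3)
```

View pics/r5.png

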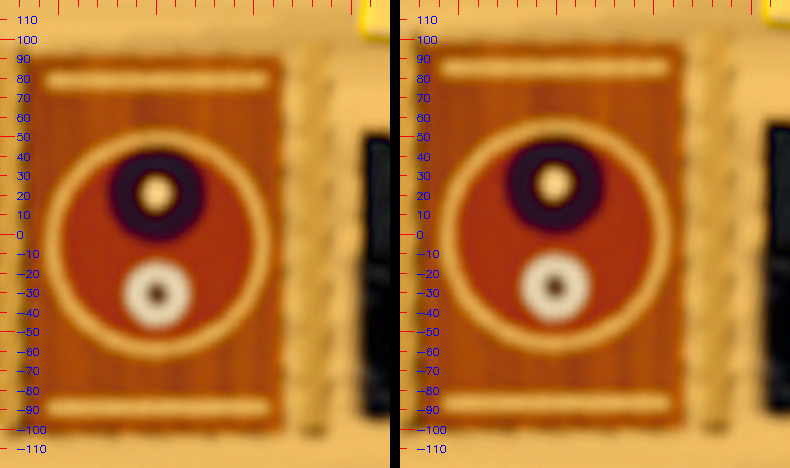

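The rectified top view shows the strip standing in the gap, square, with its ends within about 1 mm of the tray's ends (x ≈ -100..+99). The tray and jaw have not moved. Now the lever.

```bash
python3 - <<'E'
from ov import *
b=[.5995,-.0362,.1311]
print(bw([[.0178,-.1582,0],[-.1290,-.2207,0]],b))
t,_=load('s5'); im,_=load('t0')
for n,z in(('top',.115),('scene',.115)): print(n,proj(n,bw([[-.129,-.2207,.115],[-.129,-.2207,.062]],b)))
E
python3 go.py .5005 -.2719 .176 .536
```

```text
[[ 0.63782791 -0.19071554  0.        ]
 [ 0.50045795 -0.2718696   0.        ]]
top [[410.39458862 204.36639079]
 [407.0692054  205.46596016]]
scene [[286.27084159 162.91969707]
 [286.76826462 174.48591421]]
t 11.33 p [ 538.8 -143.7  176.1] yaw deg 7.04 tilt [ 2.0e-04 -3.5e-03 -1.0e+00] F [-0.25  0.8   0.66] w 0.701 q [ 0.22  0.4  -0.07  1.83  0.04  0.92 -1.32]
 shift in tool cm [-5.37 12.25  0.06]
 wz total units -3.94
 rotvec units [ 0.03  0.01 -3.94]
 shift in TARGET tool cm [-9.84  9.07  0.01]
```

Run:
```python
from ov import *
from scipy.optimize import least_squares
im,_=load('t0'); s,_=load('s0')
def cent(im,roi):
    x0,y0,x1,y1=roi; a=im[y0:y1,x0:x1].max(-1).astype(float); 
    w=np.clip((110-a)/70,0,1); v,u=np.mgrid[y0:y1,x0:x1]; 
    return (u*w).sum()/w.sum(),(v*w).sum()/w.sum(),w.sum(),np.round(w,1)
ct=cent(im,(403,198,419,211)); cs=cent(s,(278,160,292,178)); print(ct[:3],cs[:3]); print(cs[3])
top=np.array(ct[:2]); sc=np.array(cs[:2])
# silhouette centroid of cylinder model
def model(name,x,y,roi,k=8):
    a=np.linspace(0,2*np.pi,24); P=np.vstack([np.c_[x+.0125*np.cos(a),y+.0125*np.sin(a),np.full(24,z)] for z in(.062,.115)])
    m=sil(name,P,roi,k); v,u=np.mgrid[roi[1]:roi[3],roi[0]:roi[2]]; return np.array([(u*m).sum(),(v*m).sum()])/m.sum()
f=lambda p:np.r_[model('top',*p,(395,190,425,220))-top, 1*(model('scene',*p,(270,150,300,190))-sc)]
for w in(0,1):
    g=lambda p:f(p)*[1,1,w,w]
    r=least_squares(g,[.5005,-.2719],diff_step=1e-3); print(w,r.x,f(r.x))
```

```text
(np.float64(411.00467962563), np.float64(203.40064794816416), np.float64(39.68571428571428)) (np.float64(283.98628459466073), np.float64(168.96081312760222), np.float64(58.328571428571436))
[[0.  0.  0.  0.  0.  0.  0.  0.  0.  0.  0.  0.  0.  0. ]
 [0.  0.  0.  0.  0.  0.  0.  0.  0.  0.  0.  0.  0.  0. ]
 [0.  0.  0.  0.  0.  0.  0.  0.  0.  0.  0.  0.  0.  0. ]
 [0.  0.  0.  0.  0.4 0.8 0.8 0.5 0.  0.  0.  0.  0.  0. ]
 [0.  0.  0.  0.  0.9 1.  0.9 1.  0.4 0.  0.  0.  0.  0. ]
 [0.  0.  0.  0.2 1.  1.  0.8 0.9 1.  0.  0.  0.  0.  0. ]
 [0.  0.  0.  0.1 1.  1.  0.9 1.  1.  0.  0.  0.  0.  0. ]
 [0.  0.  0.  0.1 1.  1.  1.  1.  1.  0.  0.  0.  0.  0. ]
 [0.  0.  0.  0.1 1.  1.  1.  1.  1.  0.  0.  0.  0.  0. ]
 [0.  0.  0.  0.1 1.  1.  1.  1.  1.  0.  0.  0.  0.  0. ]
 [0.  0.  0.  0.  1.  1.  1.  1.  1.  0.  0.  0.  0.  0. ]
 [0.  0.  0.  0.  0.9 1.  1.  1.  1.  0.  0.  0.  0.  0. ]
 [0.  0.  0.  0.  0.9 1.  1.  1.  1.  0.  0.  0.  0.  0. ]
 [0.  0.  0.  0.  0.9 1.  1.  1.  1.  0.2 0.  0.  0.  0. ]
 [0.  0.  0.  0.  0.8 1.  1.  1.  1.  0.3 0.  0.  0.  0. ]
 [0.  0.  0.  0.  0.  0.3 0.5 0.6 0.  0.  0.  0.  0.  0. ]
 [0.  0.  0.  0.  0.  0.  0.  0.  0.  0.  0.  0.  0.  0. ]
 [0.  0.  0.  0.  0.  0.  0.  0.  0.  0.  0.  0.  0.  0. ]]
0 [ 0.505333   -0.27899782] [ 0.00122671  0.00134871  0.6762483  -0.69900289]
1 [ 0.50664384 -0.27882145] [-0.05314261 -0.40435978  0.39356902 -0.59345617]
```

```bash
python3 go.py .505 -.279 .176 .586
```

```text
t 11.33 p [ 538.8 -143.7  176.1] yaw deg 7.04 tilt [ 2.0e-04 -3.5e-03 -1.0e+00] F [-0.25  0.8   0.66] w 0.701 q [ 0.22  0.4  -0.07  1.83  0.04  0.92 -1.32]
 shift in tool cm [-5.01 13.01  0.06]
 wz total units -4.42
 rotvec units [ 0.03  0.01 -4.42]
 shift in TARGET tool cm [-1.03e+01  9.40e+00  1.00e-02]
```

Request:
step_arm --plan '[{"wx": 0,"wy": 0,"wz": -0.87,"tx": 0,"ty": 0,"tz": 0,"hand": 0.7},{"wx": 0,"wy": 0,"wz": -0.87,"tx": 0,"ty": 0,"tz": 0,"hand": 0.7},{"wx": 0,"wy": 0,"wz": -0.87,"tx": 0,"ty": 0,"tz": 0,"hand": 0.7},{"wx": 0,"wy": 0,"wz": -0.87,"tx": 0,"ty": 0,"tz": 0,"hand": 0.7},{"wx": 0,"wy": 0,"wz": -0.87,"tx": 0,"ty": 0,"tz": 0,"hand": 0.7},{"wx": 0,"wy": 0,"wz": 0,"tx": -2.5,"ty": 2.3,"tz": 0,"hand": 0.7},{"wx": 0,"wy": 0,"wz": 0,"tx": -2.5,"ty": 2.3,"tz": 0,"hand": 0.7},{"wx": 0,"wy": 0,"wz": 0,"tx": -2.5,"ty": 2.3,"tz": 0,"hand": 0.7},{"wx": 0,"wy": 0,"wz": 0,"tx": -2.5,"ty": 2.3,"tz": 0,"hand": 0.7},{"wx": 0,"wy": 0,"wz": 0,"tx": 0,"ty": 0,"tz": 0,"hand": 0.7}]'

```text
clock: 12.17
position: [0.5051, -0.2771, 0.1759]
ee_rot: [3.008, 0.893, -0.003]
force: [-0.8, -1.4, 0.4]
width: 0.697
```

```bash
python3 go.py .505 -.279 .092 .586
```

```text
t 12.17 p [ 505.1 -277.1  175.9] yaw deg 33.09 tilt [-7.0e-04 -4.6e-03 -1.0e+00] F [-0.75 -1.44  0.36] w 0.697 q [ 0.51  0.43 -0.15  1.78  0.08  0.94 -0.66]
 shift in tool cm [-0.09  0.12  8.39]
 wz total units -0.08
 rotvec units [ 0.03  0.03 -0.08]
 shift in TARGET tool cm [-0.12  0.15  8.39]
```

Request:
step_arm --plan '[{"wx": 0,"wy": 0,"wz": -0.06,"tx": 0,"ty": 0,"tz": 1,"hand": 0.7},{"wx": 0,"wy": 0,"wz": 0,"tx": 0,"ty": 0,"tz": 1.5,"hand": 0.7},{"wx": 0,"wy": 0,"wz": 0,"tx": 0,"ty": 0,"tz": 1.5,"hand": 0.7},{"wx": 0,"wy": 0,"wz": 0,"tx": 0,"ty": 0,"tz": 1.5,"hand": 0.7},{"wx": 0,"wy": 0,"wz": 0,"tx": 0,"ty": 0,"tz": 1.5,"hand": 0.7},{"wx": 0,"wy": 0,"wz": 0,"tx": 0,"ty": 0,"tz": 0.9,"hand": 0.7},{"wx": 0,"wy": 0,"wz": 0,"tx": 0,"ty": 0,"tz": 0.4,"hand": 0.7},{"wx": 0,"wy": 0,"wz": 0,"tx": 0,"ty": 0,"tz": 0,"hand": 0.7},{"wx": 0,"wy": 0,"wz": 0,"tx": 0,"ty": 0,"tz": 0,"hand": 0.7},{"wx": 0,"wy": 0,"wz": 0,"tx": 0,"ty": 0,"tz": 0,"hand": 0.7}]'

```text
clock: 13.0
position: [0.5086, -0.269, 0.0928]
ee_rot: [3.004, 0.918, 0.002]
force: [0.0, 0.1, -0.7]
width: 0.701
```

```bash
python3 go.py .505 -.279 .092 .586;  python3 - <<'E'
from ov import *
shot('top','t6'); im,_=shot('scene','s6')
c=cv2.resize(im[120:230,230:340],None,fx=5.4,fy=5.4,interpolation=cv2.INTER_CUBIC);cv2.imwrite('pics/c_s6.png',c[:,:,::-1])
E
```

```text
t 13.0 p [ 508.6 -269.    92.8] yaw deg 33.98 tilt [ 1.3e-03 -5.0e-04 -1.0e+00] F [ 0.05  0.11 -0.71] w 0.701 q [ 0.5   0.53 -0.15  1.85  0.11  0.76 -0.68]
 shift in tool cm [-0.86  0.63  0.08]
 wz total units 0.07
 rotvec units [ 0.01 -0.01  0.07]
 shift in TARGET tool cm [-0.85  0.64  0.08]
```

View pics/c_s6.png

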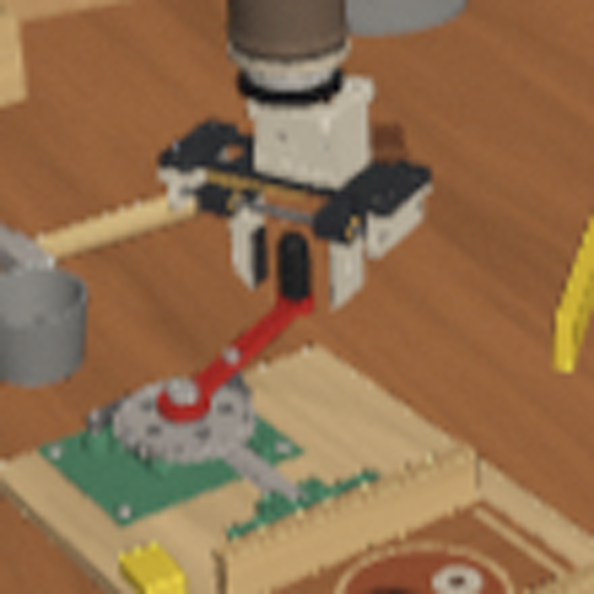

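The scene crop shows the handle (293,265) between the open fingers. Centring on it and closing to a loose cage.

Request:
step_arm --plan '[{"wx": 0,"wy": 0,"wz": 0,"tx": -0.4,"ty": 0.3,"tz": 0,"hand": 0.7},{"wx": 0,"wy": 0,"wz": 0,"tx": -0.4,"ty": 0.3,"tz": 0,"hand": 0.6},{"wx": 0,"wy": 0,"wz": 0,"tx": 0,"ty": 0,"tz": 0,"hand": 0.5},{"wx": 0,"wy": 0,"wz": 0,"tx": 0,"ty": 0,"tz": 0,"hand": 0.4},{"wx": 0,"wy": 0,"wz": 0,"tx": 0,"ty": 0,"tz": 0,"hand": 0.31},{"wx": 0,"wy": 0,"wz": 0,"tx": 0,"ty": 0,"tz": 0,"hand": 0.31},{"wx": 0,"wy": 0,"wz": 0,"tx": 0,"ty": 0,"tz": 0,"hand": 0.31},{"wx": 0,"wy": 0,"wz": 0,"tx": 0,"ty": 0,"tz": 0,"hand": 0.31},{"wx": 0,"wy": 0,"wz": 0,"tx": 0,"ty": 0,"tz": 0,"hand": 0.31},{"wx": 0,"wy": 0,"wz": 0,"tx": 0,"ty": 0,"tz": 0,"hand": 0.31}]'

```text
clock: 13.93
position: [0.5048, -0.2785, 0.092]
ee_rot: [3.004, 0.918, 0.0]
force: [0.8, -1.4, -1.4]
width: 0.309
```

```bash
cat > lev.py <<'E'
from go import *
import sys
from ov import bw
b=[.5995,-.0362,.1311]; S=np.array([.6378,-.1907])
s,R=st(); p=np.array(s['position']); d=p[:2]-S; r=np.hypot(*d); ang=np.arctan2(-d[1],-d[0]); th=b[2]-ang
F=np.array(s['force']); ur=-d/r; ut=np.array([-ur[1],ur[0]]) # +theta dir: clockwise; ur points to shaft
# clockwise motion of handle about shaft: vel = -z x d
ut=np.array([d[1],-d[0]])/r
y=np.arctan2(R[1,0],R[0,0])
print(f"t {s['clock']:.2f} theta {th:.3f} r {r*1000:.1f} z {p[2]*1000:.1f} tool-yaw err deg {np.degrees(y-ang):.2f} Ftan(resist) {-F[:2]@ut:.2f} Frad(+out) {-F[:2]@ur:.2f} Fz {F[2]:.2f} Mz {np.array(s['ft_torque'])[2]:.3f} w {s['width']:.3f}")
if len(sys.argv)>1:
    th2=float(sys.argv[1]); q=S+.16*np.array([-np.cos(b[2]-th2),-np.sin(b[2]-th2)]); delta([*q,.092],b[2]-th2)
E
python3 lev.py
```

```text
t 13.93 theta -0.453 r 159.4 z 92.0 tool-yaw err deg 0.53 Ftan(resist) 1.64 Frad(+out) 0.13 Fz -1.37 Mz -0.019 w 0.309
```

Request:
step_arm --plan '[{"wx": 0,"wy": 0,"wz": 0.4,"tx": 0.01,"ty": -0.67,"tz": 0,"hand": 0.31},{"wx": 0,"wy": 0,"wz": 0.6,"tx": 0.03,"ty": -1.0,"tz": 0,"hand": 0.31},{"wx": 0,"wy": 0,"wz": 0.6,"tx": 0.03,"ty": -1.0,"tz": 0,"hand": 0.31},{"wx": 0,"wy": 0,"wz": 0.6,"tx": 0.03,"ty": -1.0,"tz": 0,"hand": 0.31},{"wx": 0,"wy": 0,"wz": 0.6,"tx": 0.03,"ty": -1.0,"tz": 0,"hand": 0.31},{"wx": 0,"wy": 0,"wz": 0.6,"tx": 0.03,"ty": -1.0,"tz": 0,"hand": 0.31},{"wx": 0,"wy": 0,"wz": 0.6,"tx": 0.03,"ty": -1.0,"tz": 0,"hand": 0.31},{"wx": 0,"wy": 0,"wz": 0.6,"tx": 0.03,"ty": -1.0,"tz": 0,"hand": 0.31},{"wx": 0,"wy": 0,"wz": 0.4,"tx": 0.01,"ty": -0.67,"tz": 0,"hand": 0.31},{"wx": 0,"wy": 0,"wz": 0,"tx": 0,"ty": 0,"tz": 0,"hand": 0.31}]'

```text
clock: 14.77
position: [0.4778, -0.1989, 0.0922]
ee_rot: [-3.139, -0.109, -0.0]
force: [-0.4, 0.5, 0.1]
width: 0.312
```

```bash
python3 lev.py 0.7
python3 - <<'E'
from ov import *
im,_=shot('scene','s7')
c=cv2.resize(im[130:250,215:345],None,fx=5,fy=5,interpolation=cv2.INTER_CUBIC);cv2.imwrite('pics/c_s7.png',c[:,:,::-1])
E
```

```text
t 14.77 theta 0.080 r 160.2 z 92.2 tool-yaw err deg 1.02 Ftan(resist) -0.49 Frad(+out) 0.36 Fz 0.06 Mz 0.026 w 0.312
t 14.77 p [ 477.8 -198.9   92.2] yaw deg 3.96 tilt [ 0.e+00  5.e-04 -1.e+00] F [-0.38  0.47  0.06] w 0.312 q [ 0.3   0.46 -0.01  2.    0.01  0.68 -1.22]
 shift in tool cm [ 3.17 -9.24  0.02]
 wz total units 6.09
 rotvec units [-0.    0.    6.09]
 shift in TARGET tool cm [-2.96 -9.31  0.02]
```

View pics/c_s7.png

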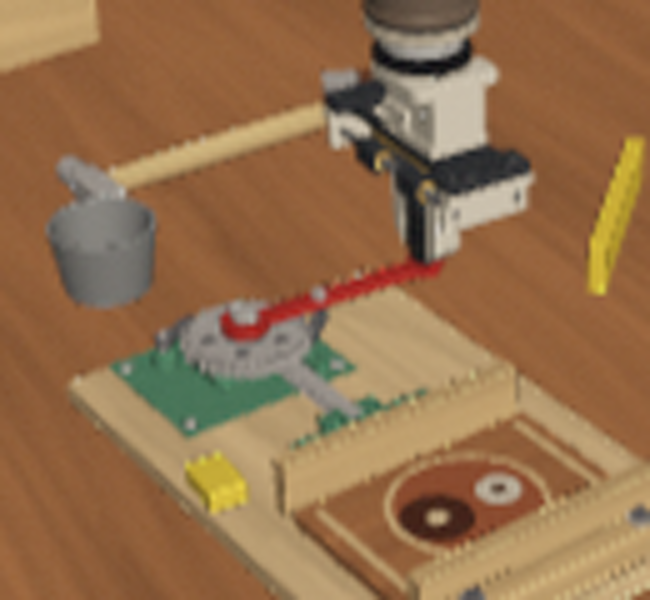

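The lever follows in the cage (handle now at scene crop (430,260)). Continuing to about 0.7.

Request:
step_arm --plan '[{"wx": 0,"wy": 0,"wz": 0.6,"tx": 0.03,"ty": -1.0,"tz": 0,"hand": 0.31},{"wx": 0,"wy": 0,"wz": 0.75,"tx": 0.05,"ty": -1.25,"tz": 0,"hand": 0.31},{"wx": 0,"wy": 0,"wz": 0.75,"tx": 0.05,"ty": -1.25,"tz": 0,"hand": 0.31},{"wx": 0,"wy": 0,"wz": 0.75,"tx": 0.05,"ty": -1.25,"tz": 0,"hand": 0.31},{"wx": 0,"wy": 0,"wz": 0.75,"tx": 0.05,"ty": -1.25,"tz": 0,"hand": 0.31},{"wx": 0,"wy": 0,"wz": 0.75,"tx": 0.05,"ty": -1.25,"tz": 0,"hand": 0.31},{"wx": 0,"wy": 0,"wz": 0.75,"tx": 0.05,"ty": -1.25,"tz": 0,"hand": 0.31},{"wx": 0,"wy": 0,"wz": 0.5,"tx": 0.02,"ty": -0.8,"tz": 0,"hand": 0.31},{"wx": 0,"wy": 0,"wz": 0.4,"tx": 0.01,"ty": -0.6,"tz": 0,"hand": 0.31},{"wx": 0,"wy": 0,"wz": 0,"tx": 0,"ty": 0,"tz": 0,"hand": 0.31}]'

```text
clock: 15.65
position: [0.5016, -0.1051, 0.092]
ee_rot: [-3.02, 0.865, 0.0]
force: [0.4, 0.8, 0.3]
width: 0.315
```

```bash
python3 lev.py -0.7
python3 - <<'E'
from ov import *
im,_=shot('top','t8')
c=cv2.resize(im[120:240,255:425],None,fx=4.5,fy=4.5,interpolation=cv2.INTER_CUBIC);cv2.imwrite('pics/c_t8.png',c[:,:,::-1])
E
```

```text
t 15.65 theta 0.692 r 160.8 z 92.0 tool-yaw err deg 0.19 Ftan(resist) -0.82 Frad(+out) 0.10 Fz 0.33 Mz 0.023 w 0.315
t 15.65 p [ 501.6 -105.1   92. ] yaw deg -31.98 tilt [ 0.e+00  2.e-04 -1.e+00] F [0.36 0.75 0.33] w 0.315 q [-0.01  0.45  0.15  2.03 -0.11  0.67 -1.92]
 shift in tool cm [ 1.319e+01  1.579e+01 -1.000e-02]
 wz total units -13.27
 rotvec units [ -0.    -0.   -13.27]
 shift in TARGET tool cm [-13.15  15.83  -0.  ]
```

View pics/c_t8.png

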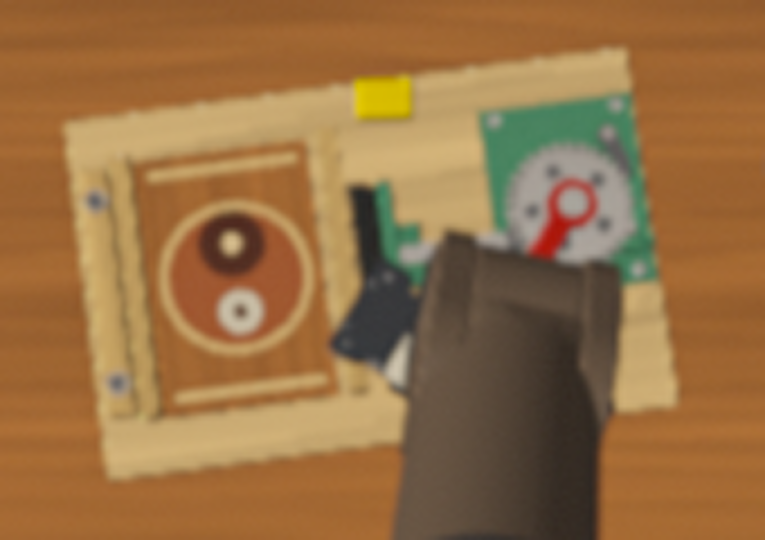

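Top crop: the jaw face moved from x≈370 to ≈349 (about 14 mm) and is not yet on the strip. Now the idle return.

Request:
step_arm --plan '[{"wx": 0,"wy": 0,"wz": -0.5,"tx": 0.02,"ty": 0.84,"tz": 0,"hand": 0.31},{"wx": 0,"wy": 0,"wz": -0.75,"tx": 0.05,"ty": 1.25,"tz": 0,"hand": 0.31},{"wx": 0,"wy": 0,"wz": -0.75,"tx": 0.05,"ty": 1.25,"tz": 0,"hand": 0.31},{"wx": 0,"wy": 0,"wz": -0.75,"tx": 0.05,"ty": 1.25,"tz": 0,"hand": 0.31},{"wx": 0,"wy": 0,"wz": -0.75,"tx": 0.05,"ty": 1.25,"tz": 0,"hand": 0.31},{"wx": 0,"wy": 0,"wz": -0.75,"tx": 0.05,"ty": 1.25,"tz": 0,"hand": 0.31},{"wx": 0,"wy": 0,"wz": -0.75,"tx": 0.05,"ty": 1.25,"tz": 0,"hand": 0.31},{"wx": 0,"wy": 0,"wz": -0.75,"tx": 0.05,"ty": 1.25,"tz": 0,"hand": 0.31},{"wx": 0,"wy": 0,"wz": -0.75,"tx": 0.05,"ty": 1.25,"tz": 0,"hand": 0.31},{"wx": 0,"wy": 0,"wz": -0.5,"tx": 0.02,"ty": 0.84,"tz": 0,"hand": 0.31}]'

```text
clock: 16.53
position: [0.4787, -0.2202, 0.0921]
ee_rot: [3.129, 0.281, 0.0]
force: [0.5, 0.3, -0.8]
width: 0.305
```

```bash
python3 lev.py -0.7
```

```text
t 16.53 theta -0.052 r 161.8 z 92.1 tool-yaw err deg -0.26 Ftan(resist) -0.23 Frad(+out) -0.52 Fz -0.77 Mz -0.002 w 0.305
t 16.53 p [ 478.7 -220.2   92.1] yaw deg 10.25 tilt [ 1.e-04 -5.e-04 -1.e+00] F [ 0.47  0.32 -0.77] w 0.305 q [ 0.36  0.47 -0.04  1.98  0.03  0.69 -1.09]
 shift in tool cm [3.47 9.64 0.02]
 wz total units -6.23
 rotvec units [ 0.    0.   -6.23]
 shift in TARGET tool cm [-3.09  9.76  0.01]
```

Request:
step_arm --plan '[{"wx": 0,"wy": 0,"wz": -0.5,"tx": 0.07,"ty": 0.84,"tz": 0,"hand": 0.31},{"wx": 0,"wy": 0,"wz": -0.7,"tx": 0.07,"ty": 1.17,"tz": 0,"hand": 0.31},{"wx": 0,"wy": 0,"wz": -0.7,"tx": 0.07,"ty": 1.17,"tz": 0,"hand": 0.31},{"wx": 0,"wy": 0,"wz": -0.7,"tx": 0.05,"ty": 1.17,"tz": 0,"hand": 0.31},{"wx": 0,"wy": 0,"wz": -0.7,"tx": 0.05,"ty": 1.17,"tz": 0,"hand": 0.31},{"wx": 0,"wy": 0,"wz": -0.7,"tx": 0.05,"ty": 1.17,"tz": 0,"hand": 0.31},{"wx": 0,"wy": 0,"wz": -0.7,"tx": 0.05,"ty": 1.17,"tz": 0,"hand": 0.31},{"wx": 0,"wy": 0,"wz": -0.7,"tx": 0.05,"ty": 1.17,"tz": 0,"hand": 0.31},{"wx": 0,"wy": 0,"wz": -0.4,"tx": 0.02,"ty": 0.67,"tz": 0,"hand": 0.31},{"wx": 0,"wy": 0,"wz": 0,"tx": 0,"ty": 0,"tz": 0,"hand": 0.31}]'

```text
clock: 17.37
position: [0.5244, -0.3049, 0.0918]
ee_rot: [2.903, 1.199, 0.0]
force: [0.5, -0.0, 0.2]
width: 0.312
```

```bash
python3 lev.py 0.0
```

```text
t 17.37 theta -0.658 r 161.0 z 91.8 tool-yaw err deg -0.32 Ftan(resist) 0.33 Frad(+out) -0.32 Fz 0.20 Mz 0.021 w 0.312
t 17.37 p [ 524.4 -304.9   91.8] yaw deg 44.87 tilt [ 3.e-04 -7.e-04 -1.e+00] F [ 0.46 -0.    0.2 ] w 0.312 q [ 0.57  0.58 -0.19  1.77  0.15  0.8  -0.48]
 shift in tool cm [ 3.38 -9.8  -0.02]
 wz total units 6.23
 rotvec units [0.01 0.   6.23]
 shift in TARGET tool cm [-3.26 -9.84 -0.02]
```

Request:
step_arm --plan '[{"wx": 0,"wy": 0,"wz": 0.5,"tx": 0.04,"ty": -0.84,"tz": 0,"hand": 0.31},{"wx": 0,"wy": 0,"wz": 0.7,"tx": 0.06,"ty": -1.17,"tz": 0,"hand": 0.31},{"wx": 0,"wy": 0,"wz": 0.7,"tx": 0.06,"ty": -1.17,"tz": 0,"hand": 0.31},{"wx": 0,"wy": 0,"wz": 0.7,"tx": 0.06,"ty": -1.17,"tz": 0,"hand": 0.31},{"wx": 0,"wy": 0,"wz": 0.7,"tx": 0.05,"ty": -1.17,"tz": 0,"hand": 0.31},{"wx": 0,"wy": 0,"wz": 0.7,"tx": 0.05,"ty": -1.17,"tz": 0,"hand": 0.31},{"wx": 0,"wy": 0,"wz": 0.7,"tx": 0.05,"ty": -1.17,"tz": 0,"hand": 0.31},{"wx": 0,"wy": 0,"wz": 0.7,"tx": 0.05,"ty": -1.17,"tz": 0,"hand": 0.31},{"wx": 0,"wy": 0,"wz": 0.5,"tx": 0.03,"ty": -0.84,"tz": 0,"hand": 0.31},{"wx": 0,"wy": 0,"wz": 0.3,"tx": 0.01,"ty": -0.5,"tz": 0,"hand": 0.31}]'

```text
clock: 18.2
position: [0.4794, -0.2098, 0.092]
ee_rot: [-3.135, -0.203, 0.001]
force: [0.1, -1.7, -2.1]
width: 0.311
```

```bash
python3 lev.py 0.7
python3 - <<'E'
from ov import *
im,_=shot('top','t9')
c=cv2.resize(im[120:240,255:425],None,fx=4.5,fy=4.5,interpolation=cv2.INTER_CUBIC);cv2.imwrite('pics/c_t9.png',c[:,:,::-1])
E
```

```text
t 18.20 theta 0.011 r 159.6 z 92.0 tool-yaw err deg 0.51 Ftan(resist) 1.69 Frad(+out) 0.11 Fz -2.12 Mz 0.039 w 0.311
t 18.2 p [ 479.4 -209.8   92. ] yaw deg 7.39 tilt [-6.e-04  0.e+00 -1.e+00] F [ 0.09 -1.69 -2.12] w 0.311 q [ 0.33  0.46 -0.03  1.99  0.02  0.69 -1.15]
 shift in tool cm [  3.7  -10.14   0.  ]
 wz total units 6.67
 rotvec units [0.   0.01 6.67]
 shift in TARGET tool cm [ -3.68 -10.15   0.  ]
```

View pics/c_t9.png

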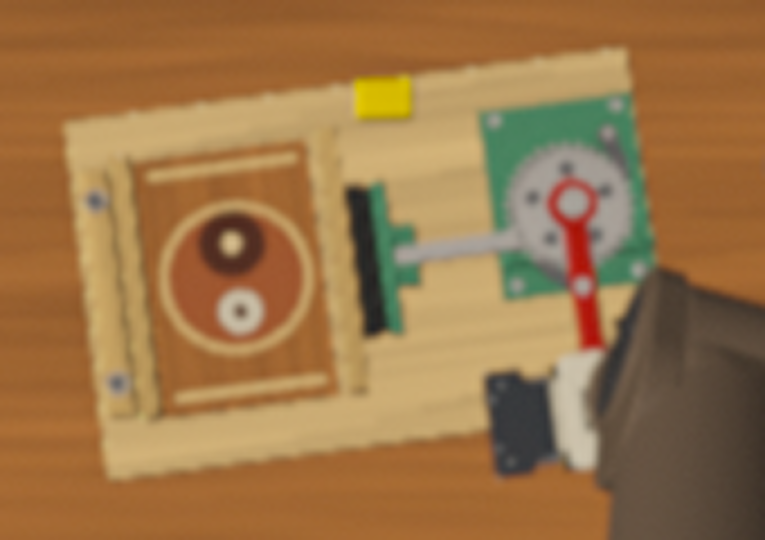

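```bash
cat > jaw.py <<'E'
from ov import *
b=[.5995,-.0362,.1311]
def prof(tag,fixed,ax,lo,hi,z,ch=2,step=.25):
    t,_=load(tag); g=t.astype(np.float32); s=np.arange(lo,hi,step)/1000; pr=0
    for f in fixed:
        a=np.full(len(s),f/1000); x,y=((s,a) if ax=='x' else (a,s))
        uv=proj('top',bw(np.c_[x,y,np.full(len(s),z)],b)).astype(np.float32)
        pr=pr+cv2.remap(g,uv[:,None,0],uv[:,None,1],cv2.INTER_LINEAR)[:,0,ch]
    return s*1000,np.convolve(pr/len(fixed),np.ones(9)/9,'same')
def edge(tag,fixed,ax,lo,hi,z,ch=2):
    s,p=prof(tag,fixed,ax,lo,hi,z,ch); g=np.gradient(p)[6:-6]; i=np.argmax(abs(g)); return float(s[6:-6][i]),float(g[i].round(2))
if __name__=='__main__':
    import sys
    for tag in sys.argv[1:]:
        print(tag,'jaw face',edge(tag,range(15,50,5),'y',-16,30,.031), 'tray edge x+',edge(tag,range(60,90,5),'y',28,42,.030),'tray far(glued side top edge)',edge(tag,range(40,90,5),'y',155,185,.063))
E
python3 jaw.py t0 t5 t8 t9
```

```text
t0 jaw face (-7.25, 1.98) tray edge x+ (34.5, -1.9) tray far(glued side top edge) (169.25, 1.47)
t5 jaw face (-7.0, 2.05) tray edge x+ (34.5, -1.94) tray far(glued side top edge) (169.25, 1.54)
t8 jaw face (-13.75, -1.88) tray edge x+ (34.5, -1.91) tray far(glued side top edge) (169.25, 1.52)
t9 jaw face (-9.25, -1.81) tray edge x+ (34.5, -1.95) tray far(glued side top edge) (169.5, 1.53)
```

Request:
step_arm --plan '[{"wx": 0,"wy": 0,"wz": 0.7,"tx": 0.05,"ty": -1.17,"tz": 0,"hand": 0.31},{"wx": 0,"wy": 0,"wz": 0.7,"tx": 0.05,"ty": -1.17,"tz": 0,"hand": 0.31},{"wx": 0,"wy": 0,"wz": 0.7,"tx": 0.05,"ty": -1.17,"tz": 0,"hand": 0.31},{"wx": 0,"wy": 0,"wz": 0.7,"tx": 0.05,"ty": -1.17,"tz": 0,"hand": 0.31},{"wx": 0,"wy": 0,"wz": 0.7,"tx": 0.05,"ty": -1.17,"tz": 0,"hand": 0.31},{"wx": 0,"wy": 0,"wz": 0.7,"tx": 0.05,"ty": -1.17,"tz": 0,"hand": 0.31},{"wx": 0,"wy": 0,"wz": 0.7,"tx": 0.05,"ty": -1.17,"tz": 0,"hand": 0.31},{"wx": 0,"wy": 0,"wz": 0.7,"tx": 0.05,"ty": -1.17,"tz": 0,"hand": 0.31},{"wx": 0,"wy": 0,"wz": 0.5,"tx": 0.03,"ty": -0.84,"tz": 0,"hand": 0.31},{"wx": 0,"wy": 0,"wz": 0.2,"tx": 0.01,"ty": -0.33,"tz": 0,"hand": 0.31}]'

```text
clock: 19.08
position: [0.5012, -0.1083, 0.092]
ee_rot: [-3.032, 0.821, 0.001]
force: [-2.0, -1.1, 0.8]
width: 0.308
```

```bash
python3 lev.py 0.75
python3 - <<'E'
from ov import *
im,_=shot('top','t10')
c=cv2.resize(im[120:240,255:425],None,fx=4.5,fy=4.5,interpolation=cv2.INTER_CUBIC);cv2.imwrite('pics/c_t10.png',c[:,:,::-1])
E
python3 jaw.py t10
```

```text
t 19.08 theta 0.674 r 159.5 z 92.0 tool-yaw err deg 0.82 Ftan(resist) 1.94 Frad(+out) 1.11 Fz 0.78 Mz -0.014 w 0.308
t 19.08 p [ 501.2 -108.3   92. ] yaw deg -30.28 tilt [-6.e-04  3.e-04 -1.e+00] F [-1.95 -1.09  0.78] w 0.308 q [ 0.    0.45  0.14  2.02 -0.1   0.67 -1.89]
 shift in tool cm [ 0.01 -1.22 -0.  ]
 wz total units 0.86
 rotvec units [0.   0.01 0.86]
 shift in TARGET tool cm [-0.1  -1.21 -0.  ]
t10 jaw face (-1.0, -1.81) tray edge x+ (34.5, -1.35) tray far(glued side top edge) (170.0, 1.52)
```

View pics/c_t10.png

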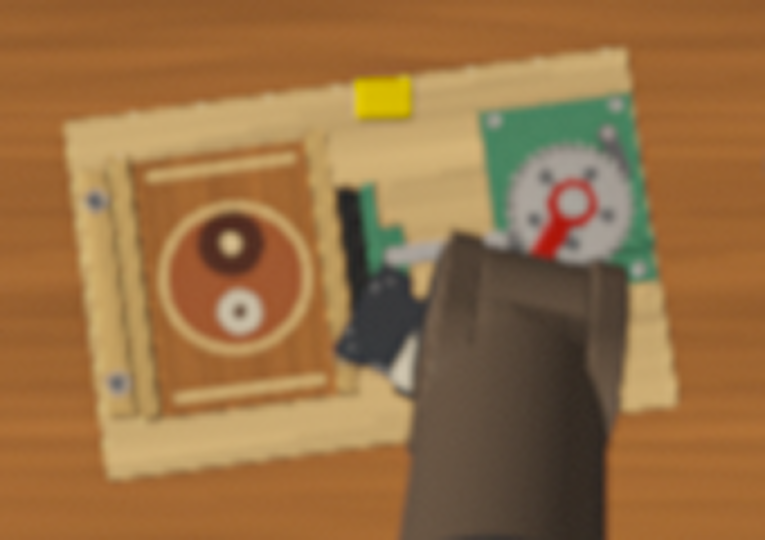

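The jaw now touches the strip, which is close to the tray's edge, and the tray is beginning to move. Returning for another stroke.

Request:
step_arm --plan '[{"wx": 0,"wy": 0,"wz": -0.5,"tx": 0.02,"ty": 0.84,"tz": 0,"hand": 0.31},{"wx": 0,"wy": 0,"wz": -0.75,"tx": 0.05,"ty": 1.25,"tz": 0,"hand": 0.31},{"wx": 0,"wy": 0,"wz": -0.75,"tx": 0.05,"ty": 1.25,"tz": 0,"hand": 0.31},{"wx": 0,"wy": 0,"wz": -0.75,"tx": 0.05,"ty": 1.25,"tz": 0,"hand": 0.31},{"wx": 0,"wy": 0,"wz": -0.75,"tx": 0.05,"ty": 1.25,"tz": 0,"hand": 0.31},{"wx": 0,"wy": 0,"wz": -0.75,"tx": 0.05,"ty": 1.25,"tz": 0,"hand": 0.31},{"wx": 0,"wy": 0,"wz": -0.75,"tx": 0.05,"ty": 1.25,"tz": 0,"hand": 0.31},{"wx": 0,"wy": 0,"wz": -0.75,"tx": 0.05,"ty": 1.25,"tz": 0,"hand": 0.31},{"wx": 0,"wy": 0,"wz": -0.75,"tx": 0.05,"ty": 1.25,"tz": 0,"hand": 0.31},{"wx": 0,"wy": 0,"wz": -0.5,"tx": 0.02,"ty": 0.84,"tz": 0,"hand": 0.31}]'

```text
clock: 19.97
position: [0.4825, -0.224, 0.0921]
ee_rot: [3.124, 0.329, 0.0]
force: [-0.1, 1.1, -0.0]
width: 0.31
```

```bash
python3 lev.py -0.55
```

```text
t 19.97 theta -0.080 r 158.8 z 92.1 tool-yaw err deg -0.08 Ftan(resist) -1.14 Frad(+out) -0.12 Fz -0.03 Mz 0.001 w 0.310
t 19.97 p [ 482.5 -224.    92.1] yaw deg 12.03 tilt [ 2.e-04 -5.e-04 -1.e+00] F [-0.12  1.14 -0.03] w 0.31 q [ 0.37  0.48 -0.05  1.97  0.04  0.7  -1.06]
 shift in tool cm [1.63 7.24 0.02]
 wz total units -4.5
 rotvec units [ 0.01  0.   -4.5 ]
 shift in TARGET tool cm [-1.84  7.19  0.01]
```

Request:
step_arm --plan '[{"wx": 0,"wy": 0,"wz": -0.5,"tx": 0.0,"ty": 0.84,"tz": 0,"hand": 0.31},{"wx": 0,"wy": 0,"wz": -0.7,"tx": 0.03,"ty": 1.17,"tz": 0,"hand": 0.31},{"wx": 0,"wy": 0,"wz": -0.7,"tx": 0.03,"ty": 1.17,"tz": 0,"hand": 0.31},{"wx": 0,"wy": 0,"wz": -0.7,"tx": 0.04,"ty": 1.17,"tz": 0,"hand": 0.31},{"wx": 0,"wy": 0,"wz": -0.7,"tx": 0.04,"ty": 1.17,"tz": 0,"hand": 0.31},{"wx": 0,"wy": 0,"wz": -0.7,"tx": 0.04,"ty": 1.17,"tz": 0,"hand": 0.31},{"wx": 0,"wy": 0,"wz": -0.5,"tx": 0.02,"ty": 0.84,"tz": 0,"hand": 0.31},{"wx": 0,"wy": 0,"wz": 0,"tx": 0,"ty": 0,"tz": 0,"hand": 0.31},{"wx": 0,"wy": 0,"wz": 0,"tx": 0,"ty": 0,"tz": 0,"hand": 0.31},{"wx": 0,"wy": 0,"wz": 0,"tx": 0,"ty": 0,"tz": 0,"hand": 0.31}]'

```text
clock: 20.8
position: [0.5138, -0.2895, 0.0919]
ee_rot: [-2.964, -1.04, 0.0]
force: [-0.1, -0.5, -0.4]
width: 0.312
```

```bash
python3 lev.py -0.2; python3 -c "
from h import *
shot('top','t11')"; python3 jaw.py t11
```

```text
t 20.80 theta -0.542 r 158.6 z 91.9 tool-yaw err deg 0.14 Ftan(resist) 0.31 Frad(+out) 0.38 Fz -0.37 Mz 0.093 w 0.312
t 20.8 p [ 513.8 -289.5   91.9] yaw deg 38.68 tilt [-4.e-04  3.e-04 -1.e+00] F [-0.11 -0.48 -0.37] w 0.312 q [ 0.54  0.56 -0.17  1.82  0.12  0.78 -0.59]
 shift in tool cm [ 0.8  -5.36 -0.01]
 wz total units 3.29
 rotvec units [-0.    0.    3.29]
 shift in TARGET tool cm [-1.06 -5.31 -0.01]
t11 jaw face (-2.5, -1.79) tray edge x+ (35.5, -1.35) tray far(glued side top edge) (169.75, 1.51)
```

Request:
step_arm --plan '[{"wx": 0,"wy": 0,"wz": 0.5,"tx": 0.0,"ty": -0.84,"tz": 0,"hand": 0.31},{"wx": 0,"wy": 0,"wz": 0.5,"tx": 0.01,"ty": -0.84,"tz": 0,"hand": 0.31},{"wx": 0,"wy": 0,"wz": 0.5,"tx": 0.01,"ty": -0.84,"tz": 0,"hand": 0.31},{"wx": 0,"wy": 0,"wz": 0.5,"tx": 0.02,"ty": -0.84,"tz": 0,"hand": 0.31},{"wx": 0,"wy": 0,"wz": 0.5,"tx": 0.02,"ty": -0.84,"tz": 0,"hand": 0.31},{"wx": 0,"wy": 0,"wz": 0.5,"tx": 0.02,"ty": -0.84,"tz": 0,"hand": 0.31},{"wx": 0,"wy": 0,"wz": 0.5,"tx": 0.02,"ty": -0.84,"tz": 0,"hand": 0.31},{"wx": 0,"wy": 0,"wz": 0.3,"tx": 0.01,"ty": -0.5,"tz": 0,"hand": 0.31},{"wx": 0,"wy": 0,"wz": 0,"tx": 0,"ty": 0,"tz": 0,"hand": 0.31},{"wx": 0,"wy": 0,"wz": 0,"tx": 0,"ty": 0,"tz": 0,"hand": 0.31}]'

```text
clock: 21.68
position: [0.4847, -0.2331, 0.0922]
ee_rot: [3.111, 0.439, 0.0]
force: [-0.2, 0.6, -0.2]
width: 0.312
```

```bash
python3 lev.py 0.1; python3 -c "
from h import *
shot('top','t12')"; python3 jaw.py t12
```

```text
t 21.68 theta -0.139 r 158.8 z 92.2 tool-yaw err deg 0.59 Ftan(resist) -0.68 Frad(+out) 0.00 Fz -0.17 Mz 0.001 w 0.312
t 21.68 p [ 484.7 -233.1   92.2] yaw deg 16.07 tilt [ 0.e+00 -1.e-04 -1.e+00] F [-0.18  0.65 -0.17] w 0.312 q [ 0.4   0.48 -0.07  1.95  0.05  0.71 -0.99]
 shift in tool cm [ 0.38 -3.79  0.02]
 wz total units 2.38
 rotvec units [ 0.   -0.    2.38]
 shift in TARGET tool cm [-0.57 -3.76  0.02]
t12 jaw face (1.5, -1.82) tray edge x+ (38.0, -1.3) tray far(glued side top edge) (173.0, 1.5)
```

Request:
step_arm --plan '[{"wx": 0,"wy": 0,"wz": 0.2,"tx": 0.0,"ty": -0.34,"tz": 0,"hand": 0.31},{"wx": 0,"wy": 0,"wz": 0.2,"tx": 0.0,"ty": -0.34,"tz": 0,"hand": 0.31},{"wx": 0,"wy": 0,"wz": 0.2,"tx": 0.0,"ty": -0.34,"tz": 0,"hand": 0.31},{"wx": 0,"wy": 0,"wz": 0.2,"tx": 0.0,"ty": -0.34,"tz": 0,"hand": 0.31},{"wx": 0,"wy": 0,"wz": 0.2,"tx": 0.0,"ty": -0.34,"tz": 0,"hand": 0.31},{"wx": 0,"wy": 0,"wz": 0.2,"tx": 0.0,"ty": -0.34,"tz": 0,"hand": 0.31},{"wx": 0,"wy": 0,"wz": 0.2,"tx": 0.0,"ty": -0.34,"tz": 0,"hand": 0.31},{"wx": 0,"wy": 0,"wz": 0.2,"tx": 0.0,"ty": -0.34,"tz": 0,"hand": 0.31},{"wx": 0,"wy": 0,"wz": 0.2,"tx": 0.0,"ty": -0.34,"tz": 0,"hand": 0.31},{"wx": 0,"wy": 0,"wz": 0.2,"tx": 0.0,"ty": -0.34,"tz": 0,"hand": 0.31}]'

```text
clock: 22.57
position: [0.4789, -0.2002, 0.0921]
ee_rot: [3.139, 0.105, 0.001]
force: [2.6, -3.4, -1.4]
width: 0.31
```

```bash
python3 lev.py 0.2; python3 -c "
from h import *
shot('top','t13')"; python3 jaw.py t13
```

```text
t 22.57 theta 0.071 r 159.2 z 92.1 tool-yaw err deg 0.42 Ftan(resist) 3.51 Frad(+out) -2.38 Fz -1.43 Mz 0.013 w 0.310
t 22.57 p [ 478.9 -200.2   92.1] yaw deg 3.84 tilt [ 7.e-04 -5.e-04 -1.e+00] F [ 2.59 -3.37 -1.43] w 0.31 q [ 0.3   0.46 -0.01  2.    0.01  0.68 -1.22]
 shift in tool cm [ 0.06 -2.05  0.01]
 wz total units 1.3
 rotvec units [ 0.   -0.01  1.3 ]
 shift in TARGET tool cm [-0.21 -2.04  0.01]
t13 jaw face (4.0, -1.88) tray edge x+ (38.75, -1.32) tray far(glued side top edge) (173.5, 1.47)
```

Request:
step_arm --plan '[{"wx": 0,"wy": 0,"wz": 0.15,"tx": 0.0,"ty": -0.25,"tz": 0,"hand": 0.31},{"wx": 0,"wy": 0,"wz": 0.15,"tx": 0.0,"ty": -0.25,"tz": 0,"hand": 0.31},{"wx": 0,"wy": 0,"wz": 0.15,"tx": 0.0,"ty": -0.25,"tz": 0,"hand": 0.31},{"wx": 0,"wy": 0,"wz": 0.15,"tx": 0.0,"ty": -0.25,"tz": 0,"hand": 0.31},{"wx": 0,"wy": 0,"wz": 0.15,"tx": 0.0,"ty": -0.25,"tz": 0,"hand": 0.31},{"wx": 0,"wy": 0,"wz": 0.15,"tx": 0.0,"ty": -0.25,"tz": 0,"hand": 0.31},{"wx": 0,"wy": 0,"wz": 0.15,"tx": 0.0,"ty": -0.25,"tz": 0,"hand": 0.31},{"wx": 0,"wy": 0,"wz": 0.15,"tx": 0.0,"ty": -0.25,"tz": 0,"hand": 0.31},{"wx": 0,"wy": 0,"wz": 0.15,"tx": 0.0,"ty": -0.25,"tz": 0,"hand": 0.31},{"wx": 0,"wy": 0,"wz": 0.15,"tx": 0.0,"ty": -0.25,"tz": 0,"hand": 0.31}]'

```text
clock: 23.45
position: [0.479, -0.1756, 0.0922]
ee_rot: [3.138, -0.141, 0.001]
force: [4.2, -5.7, -1.5]
width: 0.312
```

```bash
python3 lev.py 0.3; python3 -c "
from h import *
shot('top','t14')"; python3 jaw.py t14; python3 lev.py
```

```text
t 23.45 theta 0.226 r 159.5 z 92.2 tool-yaw err deg 0.29 Ftan(resist) 5.23 Frad(+out) -4.76 Fz -1.53 Mz 0.122 w 0.312
t 23.45 p [ 479.  -175.6   92.2] yaw deg -5.15 tilt [ 8.e-04 -7.e-04 -1.e+00] F [ 4.24 -5.66 -1.53] w 0.312 q [ 0.23  0.45  0.03  2.02 -0.02  0.67 -1.4 ]
 shift in tool cm [ 0.   -1.18  0.02]
 wz total units 0.76
 rotvec units [ 0.01 -0.01  0.76]
 shift in TARGET tool cm [-0.09 -1.18  0.02]
t14 jaw face (5.75, -1.79) tray edge x+ (38.75, -1.41) tray far(glued side top edge) (173.5, 1.5)
t 23.50 theta 0.230 r 159.6 z 92.1 tool-yaw err deg 0.46 Ftan(resist) 4.95 Frad(+out) -3.61 Fz 0.35 Mz -0.019 w 0.311
```

Request:
step_arm --plan '[{"wx": 0,"wy": 0,"wz": 0.15,"tx": 0.03,"ty": -0.25,"tz": 0,"hand": 0.31},{"wx": 0,"wy": 0,"wz": 0.15,"tx": 0.03,"ty": -0.25,"tz": 0,"hand": 0.31},{"wx": 0,"wy": 0,"wz": 0.15,"tx": 0.02,"ty": -0.25,"tz": 0,"hand": 0.31},{"wx": 0,"wy": 0,"wz": 0.15,"tx": 0.01,"ty": -0.25,"tz": 0,"hand": 0.31},{"wx": 0,"wy": 0,"wz": 0.15,"tx": 0.01,"ty": -0.25,"tz": 0,"hand": 0.31},{"wx": 0,"wy": 0,"wz": 0.15,"tx": 0.01,"ty": -0.25,"tz": 0,"hand": 0.31},{"wx": 0,"wy": 0,"wz": 0.15,"tx": 0.01,"ty": -0.25,"tz": 0,"hand": 0.31},{"wx": 0,"wy": 0,"wz": 0.15,"tx": 0.01,"ty": -0.25,"tz": 0,"hand": 0.31},{"wx": 0,"wy": 0,"wz": 0.15,"tx": 0.01,"ty": -0.25,"tz": 0,"hand": 0.31},{"wx": 0,"wy": 0,"wz": 0.15,"tx": 0.01,"ty": -0.25,"tz": 0,"hand": 0.31}]'

```text
clock: 24.33
position: [0.4831, -0.1517, 0.0921]
ee_rot: [3.116, -0.388, -0.002]
force: [-0.4, -6.9, 2.5]
width: 0.311
```

```bash
python3 lev.py 0.4; python3 -c "
from h import *
shot('top','t15')"; python3 jaw.py t15; python3 lev.py
```

```text
t 24.33 theta 0.378 r 159.5 z 92.1 tool-yaw err deg -0.05 Ftan(resist) 6.83 Frad(+out) -1.31 Fz 2.53 Mz 0.012 w 0.311
t 24.33 p [ 483.1 -151.7   92.1] yaw deg -14.2 tilt [-1.5e-03 -9.0e-04 -1.0e+00] F [-0.4  -6.94  2.53] w 0.311 q [ 0.15  0.44  0.07  2.03 -0.04  0.67 -1.58]
 shift in tool cm [-0.04 -0.35  0.01]
 wz total units 0.2
 rotvec units [0.01 0.01 0.2 ]
 shift in TARGET tool cm [-0.05 -0.35  0.01]
t15 jaw face (7.25, -1.85) tray edge x+ (38.75, -1.36) tray far(glued side top edge) (173.5, 1.44)
t 24.38 theta 0.382 r 159.5 z 92.1 tool-yaw err deg 0.15 Ftan(resist) 6.17 Frad(+out) -0.35 Fz 5.13 Mz 0.003 w 0.311
```

Request:
step_arm --plan '[{"wx": 0,"wy": 0,"wz": 0.14,"tx": 0.01,"ty": -0.24,"tz": 0,"hand": 0.31},{"wx": 0,"wy": 0,"wz": 0.14,"tx": 0.01,"ty": -0.24,"tz": 0,"hand": 0.31},{"wx": 0,"wy": 0,"wz": 0.14,"tx": 0.01,"ty": -0.24,"tz": 0,"hand": 0.31},{"wx": 0,"wy": 0,"wz": 0.14,"tx": 0.01,"ty": -0.24,"tz": 0,"hand": 0.31},{"wx": 0,"wy": 0,"wz": 0.14,"tx": 0.01,"ty": -0.24,"tz": 0,"hand": 0.31},{"wx": 0,"wy": 0,"wz": 0.14,"tx": 0.01,"ty": -0.24,"tz": 0,"hand": 0.31},{"wx": 0,"wy": 0,"wz": 0.14,"tx": 0.01,"ty": -0.24,"tz": 0,"hand": 0.31},{"wx": 0,"wy": 0,"wz": 0.14,"tx": 0.01,"ty": -0.24,"tz": 0,"hand": 0.31},{"wx": 0,"wy": 0,"wz": 0.14,"tx": 0.01,"ty": -0.24,"tz": 0,"hand": 0.31},{"wx": 0,"wy": 0,"wz": 0.14,"tx": 0.01,"ty": -0.24,"tz": 0,"hand": 0.31}]'

```text
clock: 25.22
position: [0.4903, -0.1299, 0.092]
ee_rot: [3.079, -0.616, -0.005]
force: [-4.6, -10.2, 7.3]
width: 0.311
```

```bash
python3 lev.py 0.4; python3 -c "
from h import *
shot('top','t16')"; python3 jaw.py t16; python3 lev.py
```

```text
t 25.22 theta 0.522 r 159.5 z 92.0 tool-yaw err deg -0.23 Ftan(resist) 11.21 Frad(+out) 0.38 Fz 7.30 Mz -0.028 w 0.311
t 25.22 p [ 490.3 -129.9   92. ] yaw deg -22.65 tilt [-0.0032 -0.0013 -1.    ] F [ -4.63 -10.21   7.3 ] w 0.311 q [ 0.07  0.44  0.11  2.03 -0.07  0.67 -1.74]
 shift in tool cm [0.08 1.95 0.  ]
 wz total units -1.21
 rotvec units [ 0.02  0.03 -1.21]
 shift in TARGET tool cm [-0.17  1.95 -0.  ]
t16 jaw face (9.0, -1.72) tray edge x+ (38.75, -1.39) tray far(glued side top edge) (173.5, 1.48)
t 25.27 theta 0.526 r 159.6 z 92.0 tool-yaw err deg -0.05 Ftan(resist) 9.66 Frad(+out) 2.10 Fz 7.74 Mz 0.007 w 0.309
```

The handle pull reads about 10–11 N at θ≈0.52, so I stop here. Letting go: open, then lift.

Request:
step_arm --plan '[{"wx": 0,"wy": 0,"wz": 0,"tx": 0,"ty": 0.1,"tz": 0,"hand": 0.36},{"wx": 0,"wy": 0,"wz": 0,"tx": 0,"ty": 0.1,"tz": 0,"hand": 0.42},{"wx": 0,"wy": 0,"wz": 0,"tx": 0,"ty": 0,"tz": 0,"hand": 0.5},{"wx": 0,"wy": 0,"wz": 0,"tx": 0,"ty": 0,"tz": 0,"hand": 0.6},{"wx": 0,"wy": 0,"wz": 0,"tx": 0,"ty": 0,"tz": 0,"hand": 0.7},{"wx": 0,"wy": 0,"wz": 0,"tx": 0,"ty": 0,"tz": 0,"hand": 0.7},{"wx": 0,"wy": 0,"wz": 0,"tx": 0,"ty": 0,"tz": 0,"hand": 0.7},{"wx": 0,"wy": 0,"wz": 0,"tx": 0,"ty": 0,"tz": 0,"hand": 0.7},{"wx": 0,"wy": 0,"wz": 0,"tx": 0,"ty": 0,"tz": 0,"hand": 0.7},{"wx": 0,"wy": 0,"wz": 0,"tx": 0,"ty": 0,"tz": 0,"hand": 0.7}]'

```text
clock: 26.1
position: [0.4913, -0.1309, 0.092]
ee_rot: [3.08, -0.613, -0.0]
force: [0.7, -6.9, -0.0]
width: 0.701
```

```bash
python3 lev.py; python3 -c "
from h import *
shot('top','t17');im,_=shot('scene','s17')
c=cv2.resize(im[130:270,215:375],None,fx=4.3,fy=4.3,interpolation=cv2.INTER_CUBIC);cv2.imwrite('pics/c_s17.png',c[:,:,::-1])"; python3 jaw.py t17
```

```text
t 26.10 theta 0.519 r 158.3 z 92.0 tool-yaw err deg -0.32 Ftan(resist) 6.15 Frad(+out) -3.24 Fz -0.02 Mz 0.132 w 0.701
t17 jaw face (7.25, -1.81) tray edge x+ (38.75, -1.4) tray far(glued side top edge) (173.75, 1.48)
```

View pics/c_s17.png

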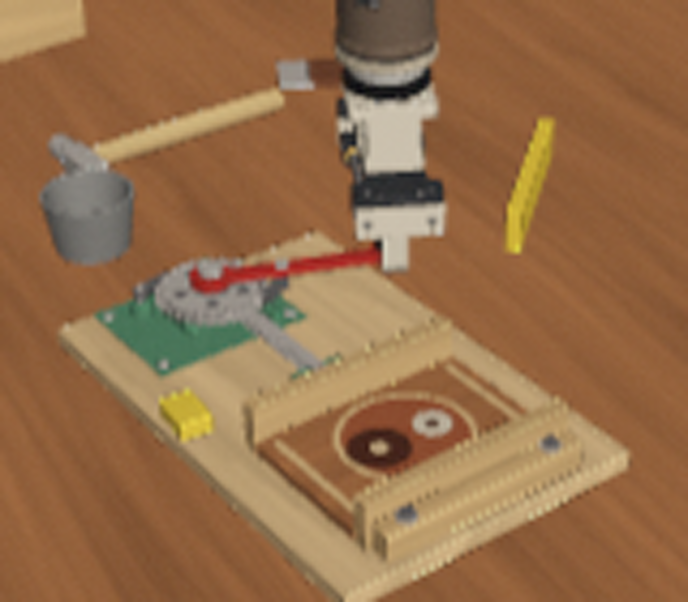

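The lever is still leaning on the rear finger: the spring is easing back towards the held tooth (6 N, jaw eased by 1.7 mm). I back off gently until the pawl takes it.

Request:
step_arm --plan '[{"wx": 0,"wy": 0,"wz": 0,"tx": 0,"ty": 0.15,"tz": 0,"hand": 0.7},{"wx": 0,"wy": 0,"wz": 0,"tx": 0,"ty": 0.15,"tz": 0,"hand": 0.7},{"wx": 0,"wy": 0,"wz": 0,"tx": 0,"ty": 0.15,"tz": 0,"hand": 0.7},{"wx": 0,"wy": 0,"wz": 0,"tx": 0,"ty": 0.15,"tz": 0,"hand": 0.7},{"wx": 0,"wy": 0,"wz": 0,"tx": 0,"ty": 0.15,"tz": 0,"hand": 0.7},{"wx": 0,"wy": 0,"wz": 0,"tx": 0,"ty": 0.15,"tz": 0,"hand": 0.7},{"wx": 0,"wy": 0,"wz": 0,"tx": 0,"ty": 0,"tz": 0,"hand": 0.7},{"wx": 0,"wy": 0,"wz": 0,"tx": 0,"ty": 0,"tz": 0,"hand": 0.7},{"wx": 0,"wy": 0,"wz": 0,"tx": 0,"ty": 0,"tz": 0,"hand": 0.7},{"wx": 0,"wy": 0,"wz": 0,"tx": 0,"ty": 0,"tz": 0,"hand": 0.7}]'

```text
clock: 27.03
position: [0.4882, -0.1382, 0.092]
ee_rot: [-3.082, 0.611, 0.0]
force: [0.3, -0.6, -0.7]
width: 0.698
```

```bash
python3 lev.py; python3 -c "
from h import *
shot('top','t18')"; python3 jaw.py t18
```

```text
t 27.03 theta 0.468 r 158.5 z 92.0 tool-yaw err deg -3.10 Ftan(resist) 0.45 Frad(+out) -0.44 Fz -0.65 Mz 0.006 w 0.698
t18 jaw face (7.25, -1.89) tray edge x+ (38.75, -1.36) tray far(glued side top edge) (173.5, 1.51)
```

Contact force is now zero and the jaw stays put (the 7.25 reading is unchanged), so the cramp is holding. Lifting clear.

Request:
step_arm --plan '[{"wx": 0,"wy": 0,"wz": 0,"tx": 0,"ty": 0.3,"tz": 0,"hand": 0.75},{"wx": 0,"wy": 0,"wz": 0,"tx": 0,"ty": 0.2,"tz": -0.5,"hand": 0.75},{"wx": 0,"wy": 0,"wz": 0,"tx": 0,"ty": 0,"tz": -1.5,"hand": 0.75},{"wx": 0,"wy": 0,"wz": 0,"tx": 0,"ty": 0,"tz": -2.5,"hand": 0.75},{"wx": 0,"wy": 0,"wz": 0,"tx": 0,"ty": 0,"tz": -3,"hand": 0.75},{"wx": 0,"wy": 0,"wz": 0,"tx": 0,"ty": 0,"tz": -3,"hand": 0.75},{"wx": 0,"wy": 0,"wz": 0,"tx": 0,"ty": 0,"tz": -2,"hand": 0.75},{"wx": 0,"wy": 0,"wz": 0,"tx": -2,"ty": 2,"tz": 0,"hand": 0.75},{"wx": 0,"wy": 0,"wz": 0,"tx": -3,"ty": 3,"tz": 0,"hand": 0.75},{"wx": 0,"wy": 0,"wz": 0,"tx": -3,"ty": 3,"tz": 0,"hand": 0.75}]'

```text
clock: 27.92
position: [0.3825, -0.1862, 0.2176]
ee_rot: [3.082, -0.609, 0.002]
force: [-0.3, -1.4, -0.1]
width: 0.753
```

Request:
step_arm --plan '[{"wx": 0,"wy": 0,"wz": 0,"tx": -2,"ty": 3,"tz": 0,"hand": 0.75},{"wx": 0,"wy": 0,"wz": 0,"tx": -1,"ty": 3,"tz": 0,"hand": 0.75},{"wx": 0,"wy": 0,"wz": 0,"tx": 0,"ty": 3,"tz": 0,"hand": 0.75},{"wx": 0,"wy": 0,"wz": 0,"tx": 0,"ty": 3,"tz": 0,"hand": 0.75},{"wx": 0,"wy": 0,"wz": 0,"tx": 0,"ty": 3,"tz": 0,"hand": 0.75},{"wx": 0,"wy": 0,"wz": 0,"tx": 0,"ty": 2,"tz": 0,"hand": 0.75},{"wx": 0,"wy": 0,"wz": 0,"tx": 0,"ty": 0,"tz": 0,"hand": 0.75},{"wx": 0,"wy": 0,"wz": 0,"tx": 0,"ty": 0,"tz": 0,"hand": 0.75},{"wx": 0,"wy": 0,"wz": 0,"tx": 0,"ty": 0,"tz": 0,"hand": 0.75},{"wx": 0,"wy": 0,"wz": 0,"tx": 0,"ty": 0,"tz": 0,"hand": 0.75}]'

```text
clock: 28.75
position: [0.291, -0.3306, 0.2171]
ee_rot: [-3.082, 0.609, 0.0]
force: [0.2, 0.5, -0.0]
width: 0.753
```

```bash
python3 lev.py; python3 -c "
from ov import *
shot('top','t19');shot('scene','s19')
im,_=load('top' and 't19')
c=cv2.resize(im[120:260,255:460],None,fx=3.8,fy=3.8,interpolation=cv2.INTER_CUBIC);cv2.imwrite('pics/c_t19.png',c[:,:,::-1])
im,_=load('s19')
c=cv2.resize(im[130:270,215:375],None,fx=4.2,fy=4.2,interpolation=cv2.INTER_CUBIC);cv2.imwrite('pics/c_s19.png',c[:,:,::-1])"; python3 jaw.py t19
python3 - <<'E'
from jaw import *
for t in('t19',):
  for seg in((range(30,60,5)),(range(-60,-30,5))): 
    print('front',edge(t,seg,'y',8,28,.031),'rear',edge(t,seg,'y',-6,16,.031))
  print('tray x- ',edge(t,range(60,150,5),'x',-110,-92,.03),'strip x-',edge(t,range(25,36,2),'x',-110,-92,.063),'strip x+',edge(t,range(25,36,2),'x',90,110,.063),'glued x-',edge(t,range(173,184,2),'x',-110,-92,.063),'glued x+',edge(t,range(173,184,2),'x',90,110,.063))
E
```

```text
t 28.75 theta -0.252 r 374.0 z 217.1 tool-yaw err deg -44.33 Ftan(resist) -0.37 Frad(+out) -0.39 Fz -0.00 Mz 0.069 w 0.753
t19 jaw face (7.25, -1.82) tray edge x+ (38.75, -1.34) tray far(glued side top edge) (173.75, 1.43)
front (22.0, 1.61) rear (8.0, -1.68)
front (22.75, 1.43) rear (6.75, -1.53)
tray x-  (-100.5, -1.96) strip x- (-103.5, -1.22) strip x+ (100.5, 0.31) glued x- (-104.25, -1.15) glued x+ (96.75, 0.8)
```

View pics/c_t19.png

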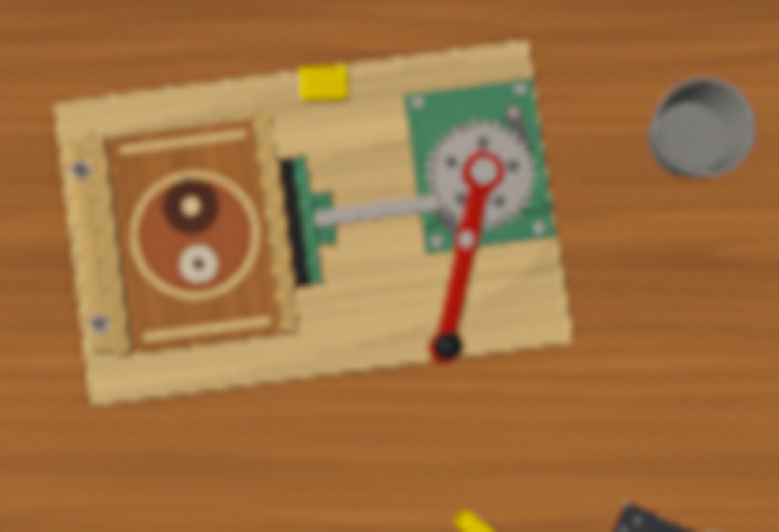

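View pics/c_s19.png

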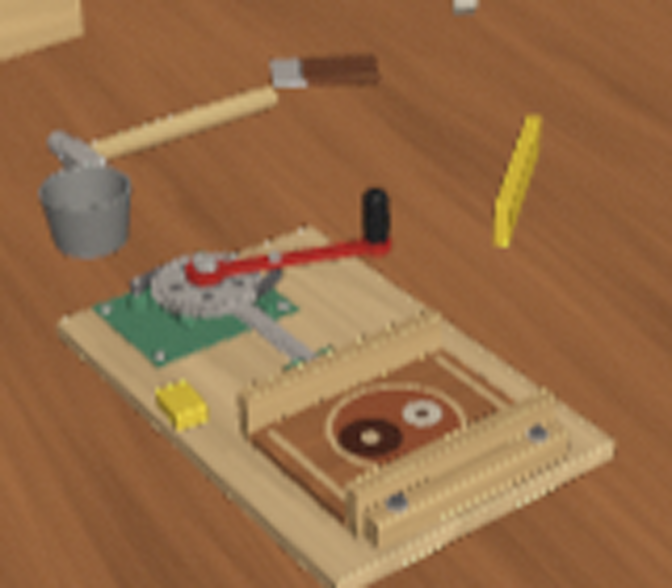

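Run:
```python
from jaw import *
for t in('t0','t9','t19'):
  print(t,'front',edge(t,range(15,50,5),'y',-14,4,.031) if t!='t19' else edge(t,range(15,50,5),'y',14,30,.031),'rear',edge(t,range(15,50,5),'y',*{'t0':(-34,-16),'t9':(-18,0),'t19':(-2,16)}[t],.031))
```

```text
t0 front (-7.25, 1.98) rear (-27.5, -1.76)
t9 front (-9.25, -1.81) rear (-9.25, -1.81)
t19 front (22.0, 1.65) rear (7.25, -1.82)
```

The squeeze is about 5.5 mm of rubber, or 2.2 teeth × 3 N plus 1.2 N of free swing, which gives about 8 N at the handle. That agrees with the force readings. The arm is clear, so I hand in.

Run:
```python
from cell import arm
print(arm.observe()['clock']); print(arm.sign_off())
```

```text
28.85
the job is handed in; nothing more can be done
None
```

I stood the pale side on edge in the gap, then worked the lever until jaw, side and tray were home against the fence. I opened the fingers, lifted clear and handed in at 28.9 s of the 72 s.

**Final pictures:**
- The glued side sits flat on the fence, the loose side is tight between tray and jaw, and its ends are level with the tray's to within about 1–2 mm.
- The jaw stayed put after I let go.
- In the close views of the board the pin tin, tub, hammer and yellow look-alike had not moved. I did not look again at the dark side, the bottle or the marker, but the arm never went near them.

**Handle force:** the pull climbed through 3.5, 5.2 and 6.8 N, then read 11.2 N at its highest and 9.7 N once stopped. That overshot the 8 N mark but stayed under 12 N; I read it only at the end of each move, so a brief higher peak is not ruled out.

**After letting go:** the wheel eased back to the last held tooth, the jaw moving about 1.7 mm. My two estimates of the hold disagree slightly:
- The rubber looks squeezed by about 5.5 mm, which works out to roughly 8 N at the handle.
- The pull measured earlier at that same jaw position was 6.2–6.8 N.

I did not pull the handle again to settle it.

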